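File a stencil under the holder's sprung arm

TASK

Put the stencil with the red handle away: carry it to the holder and tuck it, front edge first and flat on top of the pile, under the sprung arm, gently pushing it fully home against the back stop. Then let go, leaving it held down by the arm. Do not ram it or knock the other things about.

Things in the scene. Friction and masses are not known exactly. Their poses are not given: they have to be found in the camera images.
- red_stencil: the stencil to file: flat rigid white plate 120 mm long (own x), 90 mm wide (y), 5 mm thick, about 80 g, lying face up on the table, grey pattern on its front half, a RED upright handle at its rear. Origin: centre of the plate's underside; z up; +x points to the plain front edge, which goes in first.
- red_stencil_front (a point): middle of the red-handled stencil's front edge, on its underside: 60 mm along its +x from its origin
- red_stencil_handle (a point): centre of the red handle, 33 mm above the plate's underside and 38 mm behind its origin (x = -38 mm). The handle is a flat upright fin: 36 mm long in x, 12 mm thick in y, its top 46.5 mm above the plate's underside. Grip it across the 12 mm; the tool may lean over in the fin's own plane.
- green_stencil: an identical stencil with a GREEN handle, lying beside the red one (either may be on either side); bystander, leave it alone. Same origin and axes as the red one.
- holder: the holder: fixed plywood board, 12 mm thick, with a pile of 120 x 90 mm boards under a sprung arm, and a light bar above. Origin: table level, below the middle of the pile; z up; +x: the way a stencil is pushed in (roughly to the robot's left). Side guides 56 mm high from x = 0 to 60 mm, inner faces at y = +-49.5 mm, flared mouths from x = -19 mm.
- holder_pile (a point): middle of the pile (holder x, y = 0) at z = 34 mm, the mean height of its top. The pile's level top lies anywhere from 23 to 46 mm above the table, different each time and NOT measured (this point does not follow it): find it by touch or sight. The pile's rear edge is at holder x = -60 mm, its front edge at the stop; its two top boards (5 mm each) are loose.
- holder_stop (a point): middle of the back stop (holder x = +60 mm, z = 40 mm): two metal blocks 56 mm high facing -x, with a gap between them through which the sprung arm passes. A stencil that is fully home has its front edge against them.
- holder_foot (a point): nominal place of the arm's black roller foot (holder x = +20 mm; does not follow the arm). The arm is hinged behind the stop at x = 110, z = 45 mm. The foot, 16 mm across, 60 mm wide in y, always rests on the pile with about 3 to 5 N. A plate pushed in +x wedges it up (push of 3 to 10 N) and runs on below it to the stop.
- holder_lip (a point): nominal free end of the yellow lip that slopes up from the foot towards -x (holder x = -5 mm, y = 0; does not follow the arm). Its underside is 7 to 17 mm above the top of the pile (least over a low pile), 60 mm wide: a plate slid along the top of the pile goes in below it.
- holder_light (a point): centre of the light bar's underside (holder x = -21 mm, z = 187 mm). The bar is 50 mm deep in x, 250 mm long in y, 20 mm thick, on 12 mm posts at y = +-112 mm. It stands over the handle of a stencil that is home, so there the gripper must lean back, fingers pointing to holder +x and down, 35 to 45 degrees from vertical.
- jar_blue: paint jar, blue body with white lid, 42 mm across, 70 mm tall; bystander; origin: centre of its underside
- jar_orange: paint jar, orange body with white lid, 42 mm across, 70 mm tall; bystander; origin: centre of its underside
- jar_pink: paint jar, pink body with white lid, 42 mm across, 70 mm tall; bystander; origin: centre of its underside
- jar_violet: paint jar, violet body with white lid, 42 mm across, 70 mm tall; bystander; origin: centre of its underside
- cup: clear plastic cup, 70 mm across, 90 mm tall; bystander; origin: centre of its underside
- brush_grip (a point): paint brush lying on the table, 170 mm long; bystander; this point is on its handle
- palette: round white palette with coloured wells, 140 mm across, 10 mm thick; bystander; origin: centre of its underside
Things that resemble listed ones, but are neither listed nor needed, are in the scene too. Leave any pink or purple look-alike of the red_stencil alone.

How it is judged:
By the outcome, as a careful person would: the job done as asked, in the order asked, and still so for the second after the job is handed in, with the robot touching nothing.
It also fails if it takes over 48 s, if anything falls off the work surface, if the arm or the gripper's body presses on something with over 40 N, if the wrist force passes 120 N, or if a joint passes its speed limit or range.

ROBOT

A 6-joint arm with a two-finger parallel gripper is mounted at the origin on the work surface. World frame = base frame: x ahead of the robot, y to its left, z up, the work surface at z = 0. Lengths are in m, angles in rad, forces in N, time in s.
With the tool pointing down it reaches from about 0.35 to 0.925 m from the base axis. Payload 6.4 kg.
Tool frame: the origin (TCP) lies midway between the tips of the shut fingers; the grasp point (between the pads) lies 19 mm behind it (ctrl.grip_point_offset is the distance from the TCP to the grasp point, in m); x points along the fingers, y is the direction in which the jaws open and shut, and the axes are right-handed (so a half turn about x gives the same grasp; the last joint's range is limited). The gripper opens to 94 mm and grips with 3 to 60 N. Pads are 16 mm wide; open, the fingers measure 119 mm over their backs; the gripper's body (75 mm by 177 mm) begins 78 mm behind the grasp point.
Start: joints at [0.983, 0.245, 1.558, -0, 1.339, -0.174], TCP at [0.261, 0.595, 0.176] pointing down, gripper open.
Joint ranges: [-3.13, 3.13], [-1.02, 2.26], [0.13, 2.54], [-0.95, 4.09], [0.21, 2.88], [-2.74, 2.74]. Speed limits (rad/s): [2.57, 2.57, 3.14, 3.14, 3.14, 3.14].

INTERFACE

Orientations are given as a rotation vector (axis times angle).
In Python, from cell import ctrl gives the robot as it stands.
- The arm moves only by the tool apply_moves, never from a script. Its argument "steps" is a list of rows, each a list of 7 numbers: the turn, a rotation vector about the tool's x, y, z in degrees, then the shift along the tool's x, y, z in cm, then the opening, from 0 (shut) to 1 (fully open). A call has 1 to 5 rows; each row shifts and turns the commanded pose from where the row before left it, along the tool's axes as they then stand; what a row does not reach is not made up. A row lasts 1/8 s, in which the tool goes at most 62.5 mm and 10.7 degrees, less where a joint would pass 70% of its speed; a pose out of reach is approached as far as the arm can. A call with a gripper value outside its range is refused whole. The fingers move at their own pace and stop on an object; "force" is the grip in N (left out, the last holds). Time passes only in rows, so rows that do not move let the fingers close. It gives the time, the measured TCP pose, the force and the opening at its end, in the units of the state.
- ctrl.sense(): the state, without advancing time (a new reading comes with each control period).
- ctrl.camera(name): name is "scene" or "side" or "wrist"; returns (picture, depth): 400x640x3 uint8, red, green, blue; 400x640 float32, m along the optical axis (not along the pixel's ray), 0 where there is no reading.
- ctrl.calibration(name): a dict with "vfov" (degrees; the focal length in pixels is half the picture's height over the tangent of half this angle, whatever the lens; pixels are square), "cx", "cy" (the principal point, pixels), "R" (3x3) and "t" (3): a world point X has camera coordinates R X + t. Camera axes: x right, y down, z forward; pixel columns grow to the right and rows downward; lengths in m; the calibration is good to about 2 mm. A picture is of the moment at which its call begins: read the wrist's pose just before it. calibration takes no time and is no camera call; for the wrist camera it gives the pose at the moment of the call.
- ctrl.sign_off(): hands the job in, once; it reports no verdict.
The state is a dict: "time_s": time; "q": joint angles; "joint_vel": joint speeds; "tau": joint torques, N m; "tcp_pos": TCP position; "tool_rot": TCP orientation; "contact_force": force on the tool from outside, world axes, zero at the start; "wrist_torque": the same for the moment, N m; "gripper_width": finger opening in m.
Only numpy, scipy, OpenCV 4.12 (cv2) and the standard library are available. Lean on these libraries where they do the work, as an engineer would, in place of code of your own. Each camera call takes 0.05 s, during which the arm holds its last target.

## Working session

There is one attempt and no reset: what is moved stays moved. The work goes in short steps, Python scripts to look and compute and a tool call to move; the robot and the scene stay as the last step left them, time stands still between calls to the robot, and variables do not carry over. Pictures are saved under pics/ and viewed, and the job is handed in when it is done.

Besides the shell and the picture viewer there is one more tool, called by a JSON object that holds its "op" and its "data". apply_moves: Moves the arm, as the interface text tells. Its arguments: {"type":"object","properties":{"steps":{"type":"array","items":{"type":"array","items":{"type":"number"}}},"force":{"type":"number"}},"required":["steps"]}

```bash
ls; mkdir -p pics; python3 - <<'E'
from cell import ctrl
import cv2,numpy as np,pickle
s=ctrl.sense();print(s)
d={}
for n in("scene","side","wrist"):
    c=ctrl.calibration(n);p,z=ctrl.camera(n)
    d[n]=(c,p,z);cv2.imwrite(f"pics/{n}0.png",p[:,:,::-1]);print(n,c)
pickle.dump(d,open("d0.pkl","wb"))
E
```

```text
pics
{'time_s': 0.0, 'q': array([ 9.82932258e-01,  2.45760784e-01,  1.55899270e+00, -3.91451390e-05,
        1.33868081e+00, -1.74101400e-01]), 'joint_vel': array([-0.00098884, -0.00092784,  0.00023655, -0.00081117, -0.00048976,
        0.00012827]), 'tau': array([ 1.73482324e-03, -4.15837955e+01, -3.14605272e+01,  6.85620820e-02,
        3.32503638e-02, -1.37029874e-04]), 'tcp_pos': array([0.26098146, 0.59460318, 0.17489095]), 'tool_rot': array([ 0.32320853,  1.54697369, -0.32593233]), 'contact_force': array([-0.73086507, -0.14995667,  0.11480576]), 'wrist_torque': array([-0.00154967,  0.00960701,  0.02287269]), 'gripper_width': 0.09351663323406897}
scene {'vfov': 57.5472666477902, 'cx': 313.3457866406615, 'cy': 203.47907424823478, 'R': array([[-0.5246944 ,  0.85128144, -0.00396116],
       [ 0.60119811,  0.36725106, -0.70970944],
       [-0.60270774, -0.37476202, -0.70448337]]), 't': array([ 0.38618697, -0.20157732,  1.39032829])}
side {'vfov': 50.21242833250414, 'cx': 318.3003856809598, 'cy': 196.62410825739983, 'R': array([[ 0.87269087, -0.48805668, -0.01453697],
       [-0.3248549 , -0.55812914, -0.76351893],
       [ 0.36452701,  0.6710384 , -0.64562181]]), 't': array([-0.51226601,  0.24597684,  1.28050644])}
wrist {'vfov': 70.5325425388149, 'cx': 322.1109366547516, 'cy': 195.83463979528344, 'R': array([[ 0.40172006,  0.91575912, -0.00249452],
       [ 0.88667993, -0.38827984,  0.25107262],
       [ 0.22895347, -0.10307275, -0.96796504]]), 't': array([-0.64676322, -0.0269981 ,  0.39255402])}
```

View pics/scene0.png

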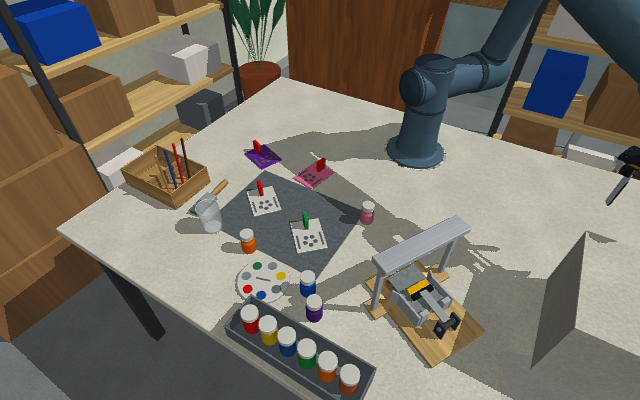

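View pics/side0.png

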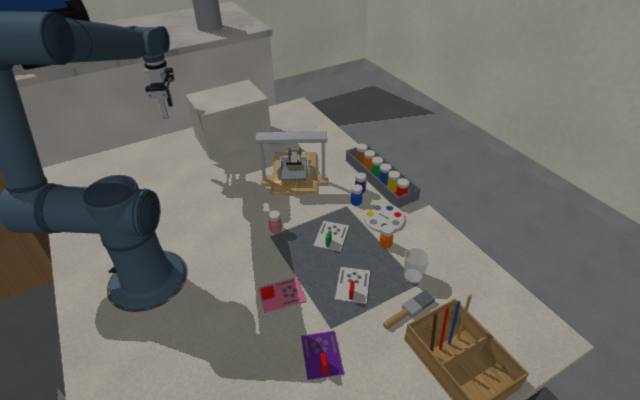

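View pics/wrist0.png

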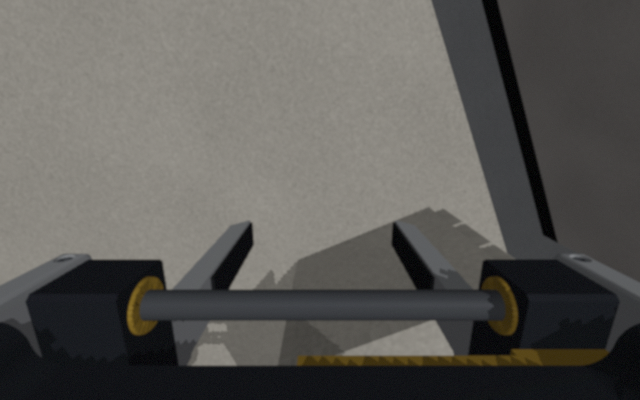

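The scene picture shows the white red-handled stencil at about (263,200), the green one at (308,235) and the holder at about (418,290). In the side picture they are at (352,285), (331,236) and (293,165). Next I'll enlarge these.

```bash
cat > h.py <<'E'
import numpy as np,cv2,pickle
def f(c): return 200/np.tan(np.radians(c["vfov"])/2)
def pt(c,z,u,v,d=None):
    d=z[int(round(v)),int(round(u))] if d is None else d
    return c["R"].T@(np.array([(u-c["cx"])/f(c)*d,(v-c["cy"])/f(c)*d,d])-c["t"])
def atz(c,u,v,h):
    r=c["R"].T@np.array([(u-c["cx"])/f(c),(v-c["cy"])/f(c),1]);o=-c["R"].T@c["t"]
    return o+r*(h-o[2])/r[2]
def proj(c,X):
    p=c["R"]@np.asarray(X)+c["t"];return p[:2]/p[2]*f(c)+[c["cx"],c["cy"]]
def crop(p,x,y,w,h,k,name):
    cv2.imwrite(name,cv2.resize(p[y:y+h,x:x+w,::-1],None,fx=k,fy=k,interpolation=cv2.INTER_CUBIC))
E
python3 - <<'E'
from h import *
d=pickle.load(open("d0.pkl","rb"))
crop(d["scene"][1],235,170,100,75,8,"pics/a.png")
crop(d["side"][1],315,220,80,90,6,"pics/b.png")
crop(d["scene"][1],355,210,133,100,6,"pics/c.png")
crop(d["scene"][1],355,265,133,100,6,"pics/c2.png")
crop(d["side"][1],245,120,100,80,7,"pics/e.png")
E
```

```text
(no output)
```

View pics/a.png

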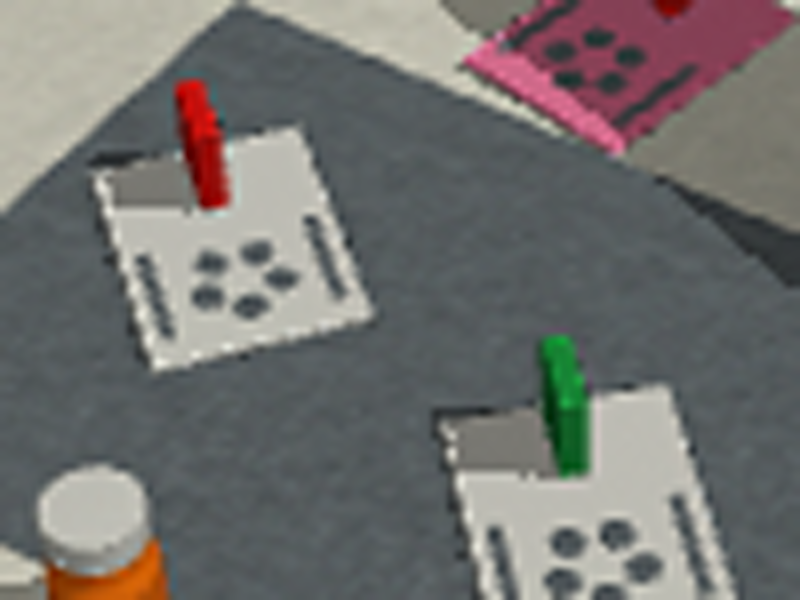

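View pics/b.png

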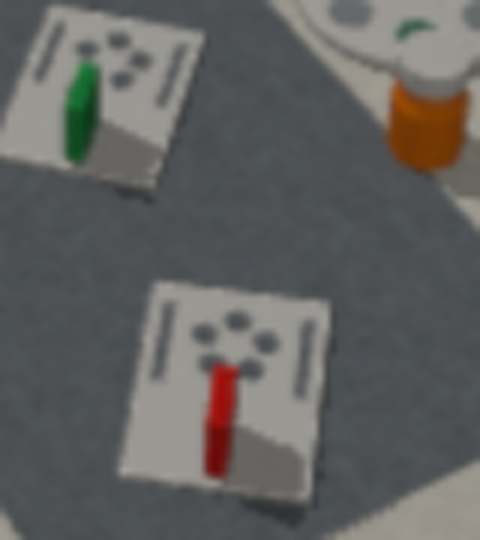

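View pics/c.png

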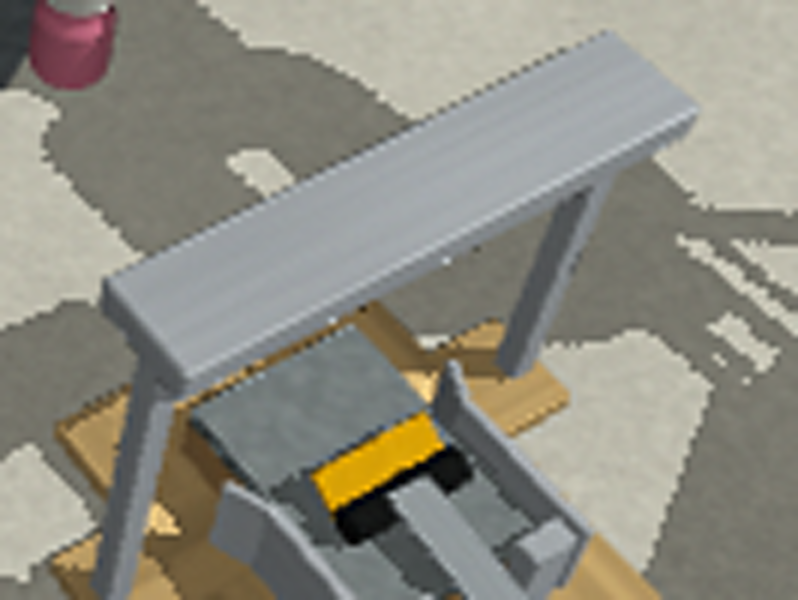

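View pics/c2.png

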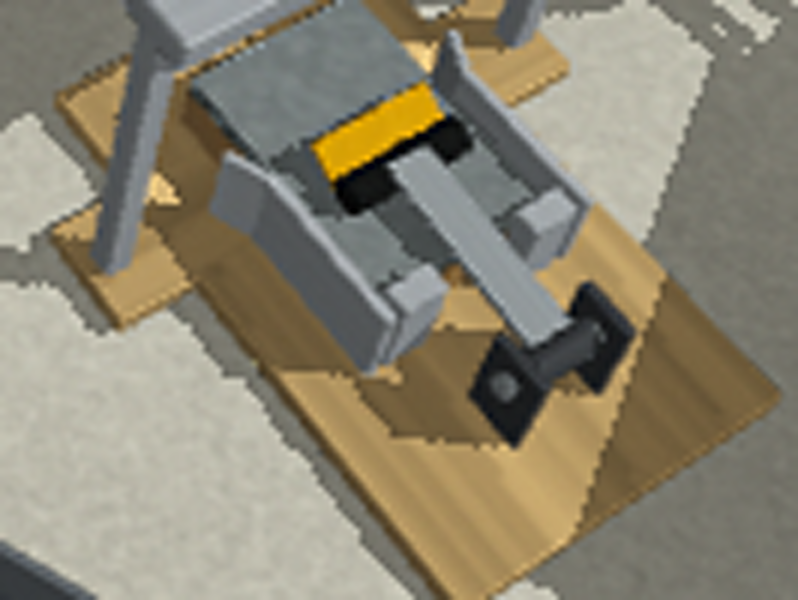

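View pics/e.png

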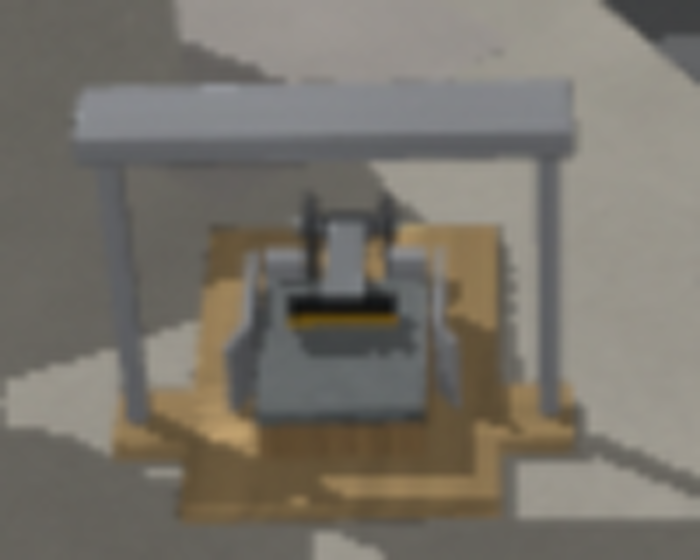

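```bash
python3 - <<'E'
from h import *
d=pickle.load(open("d0.pkl","rb"))
np.set_printoptions(precision=4,suppress=True)
cs,ps,zs=d["scene"];cd,pd,zd=d["side"]
A=np.array([(95,175),(300,125),(375,318),(152,370)])/8+[235,170]
B=np.array([(120,472),(308,500),(328,300),(155,283)])/6+[315,220]
a=np.array([atz(cs,*p,.005) for p in A]);b=np.array([atz(cd,*p,.005) for p in B])
print("sten scene\n",a,"\nside\n",b)  # order may differ
for q in (a,b): print(q.mean(0))
x=a[2]+a[3]-a[0]-a[1];print("yaw scene",np.degrees(np.arctan2(x[1],x[0])),np.linalg.norm(x)/2)
x=b[2]+b[3]-b[0]-b[1];print("yaw side",np.degrees(np.arctan2(x[1],x[0])),np.linalg.norm(x)/2)
# handle top depth
for u,v in((190,85),(205,105),(208,120),(212,130)):
    print("handle",pt(cs,zs,235+u/8,170+v/8))
# pile surface depth
for u,v in((260,400),(300,400),(340,370),(280,440),(380,380)):
    print("pile",pt(cs,zs,355+u/6,210+v/6))
for u,v in((290,390),(340,390),(400,390),(340,365)):
    print("pileside",pt(cd,zd,245+u/7,120+v/7))
# light bar top
for u,v in((112,283),(605,35),(695,115),(185,380)):
    print("bar z=.207",atz(cs,355+u/6,210+v/6,.207))
for u,v in((82,92),(570,82),(572,140),(75,150)):
    print("barside",atz(cd,245+u/7,120+v/7,.207))
# bases
for u,v in((440,255+320),):pass
for n,u,v in(("board",60,105),("b2",120,328),("b3",778,392),("b4",568,70)):
    print(n,atz(cs,355+u/6,265+v/6,.012))
for n,u,v in(("Sboard fl",180,515),("fr",500,512),("tab l",115,440),("tab r",575,440),("back l",208,228),("back r",500,228)):
    print(n,atz(cd,245+u/7,120+v/7,.012))
E
```

```text
sten scene
 [[ 0.5184 -0.3963  0.005 ]
 [ 0.4482 -0.3413  0.005 ]
 [ 0.5257 -0.2476  0.005 ]
 [ 0.5947 -0.3059  0.005 ]] 
side
 [[ 0.4483 -0.345   0.005 ]
 [ 0.5163 -0.4022  0.005 ]
 [ 0.5926 -0.3074  0.005 ]
 [ 0.5231 -0.2547  0.005 ]]
[ 0.5218 -0.3228  0.005 ]
[ 0.5201 -0.3273  0.005 ]
yaw scene 50.12856236091015 0.11994936715597503
yaw side 50.779285696913696 0.11945262584293265
handle [ 0.4891 -0.3628  0.0485]
handle [ 0.4932 -0.3524  0.0454]
handle [ 0.5019 -0.3438  0.0478]
handle [ 0.5037 -0.3408  0.0451]
pile [0.5974 0.1708 0.046 ]
pile [0.5866 0.1851 0.0434]
pile [0.5621 0.194  0.0422]
pile [0.6099 0.1853 0.0435]
pile [0.5563 0.2105 0.0399]
pileside [0.5608 0.1947 0.0431]
pileside [0.5825 0.1786 0.0454]
pileside [0.6083 0.1591 0.0483]
pileside [0.594  0.2019 0.0424]
bar z=.207 [0.6935 0.1264 0.207 ]
bar z=.207 [0.4812 0.241  0.207 ]
bar z=.207 [0.505  0.2824 0.207 ]
bar z=.207 [0.718  0.1652 0.207 ]
barside [0.4933 0.2727 0.207 ]
barside [0.7104 0.1555 0.207 ]
barside [0.6843 0.1084 0.207 ]
barside [0.4693 0.2247 0.207 ]
board [0.6362 0.0987 0.012 ]
b2 [0.7187 0.1657 0.012 ]
b3 [0.6073 0.3994 0.012 ]
b4 [0.5016 0.2835 0.012 ]
Sboard fl [0.4802 0.1647 0.012 ]
fr [0.6257 0.0829 0.012 ]
tab l [0.4761 0.2401 0.012 ]
tab r [0.6898 0.1154 0.012 ]
back l [0.604  0.3983 0.012 ]
back r [0.7523 0.3111 0.012 ]
```

```bash
cat >> h.py <<'E'
def cloud(c,z):
    v,u=np.mgrid[0:400,0:640]
    P=np.stack([(u-c["cx"])/f(c)*z,(v-c["cy"])/f(c)*z,z],-1)-c["t"]
    P=P@c["R"];P[z<=0]=np.nan
    return P
def rect(P,m,lo=None):
    (cx,cy),(w,h),a=cv2.minAreaRect(P[m][:,:2].astype(np.float32)*1000)
    return round(cx,1),round(cy,1),round(w,1),round(h,1),round(a,2)
E
python3 - <<'E'
from h import *
d=pickle.load(open("d0.pkl","rb"))
np.set_printoptions(precision=4,suppress=True)
for n in("scene","side"):
    c,p,z=d[n];P=cloud(c,z);X,Y,Z=np.moveaxis(P,-1,0)
    reg=(X>.4)&(X<.8)&(Y>.03)&(Y<.45)
    m=reg&(Z>.195)&(Z<.218);print(n,"bar",m.sum(),np.median(Z[m]),rect(P,m))
    hsv=cv2.cvtColor(p,cv2.COLOR_RGB2HSV).astype(int)
    q=P[m];k=np.percentile(q[:,:2],[1,99],axis=0);print(k)
    tab=(X>.5)&(X<.7)&(Y>-.2)&(Y<-.0);print("table",np.median(Z[tab]),Z[tab].std())
    m=(abs(X-.583)<.03)&(abs(Y-.183)<.03)&(Z>.015)&(Z<.06)
    print("pile",m.sum(),np.median(Z[m]));
    A=np.c_[P[m][:,:2]-[.583,.183],np.ones(m.sum())];print(np.linalg.lstsq(A,P[m][:,2],rcond=None)[0])
    # red fin
    r=(p[...,0]>150)&(p[...,1]<60)&(p[...,2]<70)&(abs(X-.5)<.06)&(abs(Y+.35)<.06)
    print("red",r.sum(),np.median(P[r],0),rect(P,r&(Z>.035)))
    w=(hsv[...,1]<60)&(abs(X-.52)<.09)&(abs(Y+.325)<.09)&(Z<.03)&(p.min(-1)>110)
    print("white",rect(P,w),w.sum(),np.median(Z[w]))
E
```

```text
scene bar 2163 0.20562465276771935 (595.3, 201.9, 51.4, 251.0, 61.24)
[[0.4863 0.1291]
 [0.7112 0.2744]]
table 0.0014102710656761545 0.005956755368801375
pile 370 0.04444395597233652
[ 0.0044 -0.0001  0.0445]
red 31 [ 0.4981 -0.3512  0.0465] (497.0, -354.5, 35.4, 9.6, 51.73)
white (517.9, -328.6, 131.2, 91.5, 51.05) 608 0.005341219095256257
side bar 700 0.20525184829737714 (592.4, 201.7, 58.9, 249.3, 62.38)
[[0.4791 0.1263]
 [0.7031 0.2728]]
table 0.0016368254379280477 0.0068932522493552655
pile 221 0.04211910172864078
[0.1746 0.3567 0.0392]
red 19 [ 0.4931 -0.356   0.047 ] (493.8, -355.2, 24.3, 5.5, 56.92)
white (519.4, -324.8, 122.5, 90.6, 50.71) 734 0.005059030235323024
```

```bash
cat >> h.py <<'E'
from scipy.spatial.transform import Rotation as Ro
def toolR(yaw,lean,sgn=1):
    y=np.radians(yaw);l=np.radians(lean)
    ex=np.array([np.cos(y),np.sin(y),0]);ez=np.array([0,0,1.])
    x=np.sin(l)*ex-np.cos(l)*ez; yy=sgn*np.array([-np.sin(y),np.cos(y),0])
    return Ro.from_matrix(np.c_[x,yy,np.cross(x,yy)])
def plan(s,pos,R,n,op):
    R0=Ro.from_rotvec(s["tool_rot"]);rv=(R0.inv()*R).as_rotvec()/n
    print("turn/row",np.degrees(np.linalg.norm(rv)),"shift/row mm",np.linalg.norm(np.array(pos)-s["tcp_pos"])/n*1e3)
    dp=(np.array(pos)-s["tcp_pos"])/n;Rk=R0
    for k in range(n):
        print([float(x) for x in np.r_[np.round(np.degrees(rv),1),np.round(Rk.inv().apply(dp)*100,2)]]+[op]);Rk=Rk*Ro.from_rotvec(rv)
def show(s):
    R=Ro.from_rotvec(s["tool_rot"]).as_matrix();print("t",s["time_s"],"q",np.round(s["q"],2),"tcp",np.round(s["tcp_pos"]*1e3,1),"x",np.round(R[:,0],3),"y",np.round(R[:,1],3),"F",np.round(s["contact_force"],1),"T",np.round(s["wrist_torque"],2),"w",round(s["gripper_width"]*1e3,1))
E
python3 - <<'E'
from h import *
from cell import ctrl
s=ctrl.sense();show(s);print(ctrl.grip_point_offset)
for g in(1,-1):
    R=toolR(50.7,40,g);R0=Ro.from_rotvec(s["tool_rot"]);print(g,np.degrees((R0.inv()*R).magnitude()))
    Rh=toolR(61.5,40,g);print((R0.inv()*Rh).magnitude()*57.3)
E
```

```text
t 0.15 q [ 0.98  0.25  1.56 -0.    1.34 -0.17] tcp [261.1 594.7 175.1] x [-0.001 -0.001 -1.   ] y [ 0.402  0.916 -0.001] F [ 0.6 -0.2  0.5] T [ 0.03 -0.03 -0.03] w 94.2
0.0188
1 83.11710753878543
92.5136042091703
-1 110.77556482483651
101.02636148614262
```

```bash
python3 - <<'E'
from h import *
from cell import ctrl
s=ctrl.sense()
plan(s,[.34,.47,.40],toolR(21+90,0,-1),5,1)
E
```

```text
turn/row 9.058469295439759 shift/row mm 53.795859831311375
[9.1, 0.0, 0.0, -4.5, -1.66, 2.45, 1]
[9.1, 0.0, 0.0, -4.5, -1.25, 2.68, 1]
[9.1, 0.0, 0.0, -4.5, -0.81, 2.84, 1]
[9.1, 0.0, 0.0, -4.5, -0.35, 2.93, 1]
[9.1, 0.0, 0.0, -4.5, 0.12, 2.95, 1]
```

{"op": "apply_moves", "data": {"steps": [[9,0,0,-4.5,-1.7,2.4,1],[9,0,0,-4.5,-1.2,2.7,1],[9,0,0,-4.5,-0.8,2.8,1],[9,0,0,-4.5,-0.3,2.9,1],[9,0,0,-4.5,0.1,3,1]]}}

```text
time_s: 0.78
tcp_pos: [0.3405, 0.4699, 0.4021]
tool_rot: [0.935, 1.361, -0.935]
contact_force: [0.4, -0.1, 0.4]
gripper_width: 0.0939
```

```bash
python3 - <<'E'
from h import *
from cell import ctrl
s=ctrl.sense();show(s)
plan(s,[.50,.18,.44],toolR(-28+90,0,-1),6,1)
E
```

```text
t 0.775 q [ 0.75 -0.01  1.43 -0.    1.72  0.38] tcp [340.5 469.9 402.1] x [-0. -0. -1.] y [ 0.934  0.358 -0.   ] F [ 0.4 -0.1  0.4] T [-0.01 -0.01 -0.05] w 93.9
turn/row 8.16680870229334 shift/row mm 55.50374081001619
[8.2, 0.0, 0.0, -0.63, 0.75, 5.46, 1]
[8.2, 0.0, 0.0, -0.63, 1.52, 5.3, 1]
[8.2, 0.0, 0.0, -0.63, 2.26, 5.03, 1]
[8.2, 0.0, 0.0, -0.63, 2.95, 4.66, 1]
[8.2, 0.0, 0.0, -0.63, 3.58, 4.19, 1]
[8.2, 0.0, 0.0, -0.63, 4.14, 3.64, 1]
```

{"op": "apply_moves", "data": {"steps": [[8,0,0,-0.6,0.8,5.5,1],[8,0,0,-0.6,1.5,5.3,1],[8,0,0,-0.6,2.3,5,1],[8,0,0,-0.6,3,4.7,1],[8,0,0,-0.6,3.6,4.2,1]]}}

```text
time_s: 1.4
tcp_pos: [0.4779, 0.2288, 0.4309]
tool_rot: [1.449, 1.034, -1.449]
contact_force: [1.7, -0.2, -0.1]
gripper_width: 0.0939
```

```bash
python3 - <<'E'
from h import *
from cell import ctrl
s=ctrl.sense();show(s)
c=ctrl.calibration("wrist");p,z=ctrl.camera("wrist");pickle.dump((c,p,z),open("w1.pkl","wb"))
cv2.imwrite("pics/w1.png",p[:,:,::-1])
E
```

```text
t 1.4 q [ 0.23 -0.13  1.49  0.    1.78  0.56] tcp [477.9 228.8 430.9] x [-0.  0. -1.] y [ 0.946 -0.325 -0.   ] F [ 1.7 -0.2 -0.1] T [-0.07  0.08  0.05] w 93.9
```

View pics/w1.png

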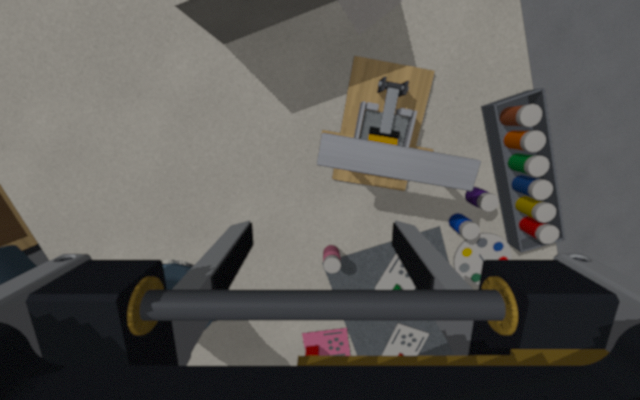

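```bash
python3 - <<'E'
from h import *
c,p,z=pickle.load(open("w1.pkl","rb"))
crop(p,310,45,180,150,4,"pics/w1c.png")
P=cloud(c,z);X,Y,Z=np.moveaxis(P,-1,0);reg=(X>.4)&(X<.8)&(Y>.03)&(Y<.45)
m=reg&(Z>.19)&(Z<.22);print("bar",m.sum(),np.median(Z[m]),rect(P,m))
tab=(X>.4)&(X<.5)&(Y>.1)&(Y<.2);print("table",np.median(Z[tab]),Z[tab].std())
E
```

```text
bar 5226 0.20722576919390306 (593.2, 200.8, 50.2, 249.5, 61.41)
table 0.001431707629675367 0.002531071693330193
```

View pics/w1c.png

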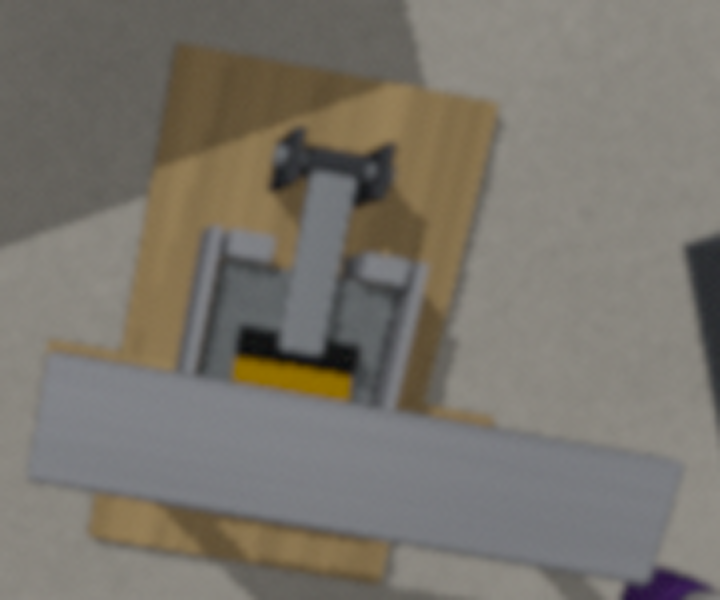

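```bash
python3 - <<'E'
from h import *
from cell import ctrl
np.set_printoptions(precision=4,suppress=True)
c,p,z=pickle.load(open("w1.pkl","rb"))
g=lambda u,v,h:atz(c,310+u/4,45+v/4,h)
ex=np.array([np.cos(np.radians(61.4)),np.sin(np.radians(61.4))]);ey=np.array([-ex[1],ex[0]]);o=np.array([.6033,.2192])
for n,u,v,h in(("gl",221,235,.056),("gl2",200,370,.056),("gr",412,265,.056),("gr2",385,403,.056),("stopL",225,258,.056),("stopLr",272,264,.056),("stopR",360,278,.056),("stopRr",405,284,.056),("bd",177,45,.012),("bd",497,103,.012),("bd",92,540,.012),("bd",382,578,.012)):
    w=g(u,v,h)[:2];print(n,w,(w-o)@ex*1e3,(w-o)@ey*1e3)
s=ctrl.sense()
plan(s,[.46,-.10,.36],toolR(-35+90,0,-1),6,1)
E
```

```text
gl [0.5926 0.3013] 66.8940383668574 48.714380907589074
gl2 [0.5637 0.2422] 1.236379214212152 45.804505418221694
gr [0.678  0.2569] 68.89439554880863 -47.539600603664745
gr2 [0.6482 0.1957] 0.8795428846203401 -50.67459528866078
stopL [0.5913 0.2902] 56.60422128264809 44.532620148661586
stopLr [0.6125 0.2799] 57.72240899218168 20.980316447769514
stopR [0.652  0.2593] 58.53670980427231 -23.591114339662276
stopRr [0.6725 0.2492] 59.49522188140124 -46.34952710362121
bd [0.6048 0.3972] 157.0505700518781 83.89210231869278
bd [0.7526 0.3176] 157.84473312520043 -83.98707962468367
bd [0.4829 0.1677] -102.83542710857083 81.05520413681789
bd [0.6326 0.093 ] -96.81017640880926 -86.17101003848907
turn/row 2.5767920346201687 shift/row mm 55.38229779024779
[2.6, 0.0, -0.0, 1.2, 1.48, 5.2, 1]
[2.6, 0.0, -0.0, 1.2, 1.71, 5.13, 1]
[2.6, 0.0, -0.0, 1.2, 1.94, 5.05, 1]
[2.6, 0.0, -0.0, 1.2, 2.16, 4.96, 1]
[2.6, 0.0, -0.0, 1.19, 2.38, 4.85, 1]
[2.6, 0.0, -0.0, 1.19, 2.6, 4.74, 1]
```

{"op": "apply_moves", "data": {"steps": [[2.5,0,0,1,1.5,5.5,1],[2.5,0,0,1,1.7,5.4,1],[2.5,0,0,1,2,5.3,1],[2.5,0,0,1,2.2,5.3,1],[2.5,0,0,1,2.4,5.2,1]]}}

```text
time_s: 2.08
tcp_pos: [0.4591, -0.0554, 0.3804]
tool_rot: [1.599, 0.9, -1.598]
contact_force: [-0.2, -0.4, 0.1]
gripper_width: 0.094
```

```bash
python3 - <<'E'
from h import *
from cell import ctrl
s=ctrl.sense();show(s)
R=toolR(50.7,40,-1);x=R.as_matrix()[:,0]
g=np.array([.4970,-.3540,.033]);T=g+.0188*x;print(T)
plan(s,T-.10*x,R,6,.6)
E
```

```text
t 2.075 q [-0.37 -0.3   1.73  0.    1.71  0.18] tcp [459.1 -55.4 380.4] x [ 0.  0. -1.] y [ 0.855 -0.519  0.   ] F [-0.2 -0.4  0.1] T [-0.05  0.07  0.01] w 94.0
[ 0.50465403 -0.3446486   0.01859836]
turn/row 6.793636147536771 shift/row mm 73.84209408626285
[1.3, 6.7, 0.5, 4.75, 3.0, 4.79, 0.6]
[1.3, 6.7, 0.5, 4.2, 3.08, 5.24, 0.6]
[1.3, 6.7, 0.5, 3.59, 3.17, 5.62, 0.6]
[1.3, 6.7, 0.5, 2.94, 3.27, 5.93, 0.6]
[1.3, 6.7, 0.5, 2.27, 3.38, 6.16, 0.6]
[1.3, 6.7, 0.5, 1.57, 3.51, 6.3, 0.6]
```

{"op": "apply_moves", "data": {"steps": [[1,5,0.4,3,2.2,4,0.6],[1,5,0.4,2.8,2.3,4.2,0.6],[1,5,0.4,2.5,2.4,4.4,0.6],[1,5,0.4,2.2,2.4,4.6,0.6],[1,5,0.4,1.8,2.4,4.8,0.6]]}}

```text
time_s: 2.7
tcp_pos: [0.4509, -0.2844, 0.2211]
tool_rot: [2.062, 1.025, -1.296]
contact_force: [0.7, 0.1, 1.1]
gripper_width: 0.0567
```

```bash
python3 - <<'E'
from h import *
from cell import ctrl
s=ctrl.sense();show(s)
R=toolR(50.7,40,-1);x=R.as_matrix()[:,0]
g=np.array([.4970,-.3540,.033]);T=g+.0188*x
plan(s,T-.09*x,R,4,.6)
E
```

```text
t 2.7 q [-1.02 -0.04  1.84  0.41  1.51 -0.45] tcp [ 450.9 -284.4  221.1] x [ 0.266  0.333 -0.905] y [ 0.803 -0.595  0.017] F [0.7 0.1 1.1] T [-0.17  0.24  0.03] w 56.7
turn/row 3.7638347128222227 shift/row mm 42.68450472242783
[0.7, 3.7, 0.2, 2.26, 1.85, 3.11, 0.6]
[0.7, 3.7, 0.2, 2.06, 1.88, 3.23, 0.6]
[0.7, 3.7, 0.2, 1.85, 1.92, 3.33, 0.6]
[0.7, 3.7, 0.2, 1.64, 1.96, 3.42, 0.6]
```

{"op": "apply_moves", "data": {"steps": [[0.7,3.7,0.2,2.26,1.85,3.11,0.6],[0.7,3.7,0.2,2.06,1.88,3.23,0.6],[0.7,3.7,0.2,1.85,1.92,3.33,0.6],[0.7,3.7,0.2,1.64,1.96,3.42,0.6],[0,0,0,0,0,0,0.6]]}}

```text
time_s: 3.32
tcp_pos: [0.4663, -0.3869, 0.0833]
tool_rot: [2.318, 1.102, -1.083]
contact_force: [0.1, 0.2, 0.4]
gripper_width: 0.0566
```

```bash
python3 - <<'E'
from h import *
from cell import ctrl
s=ctrl.sense();show(s)
c=ctrl.calibration("wrist");p,z=ctrl.camera("wrist");pickle.dump((c,p,z),open("w2.pkl","wb"))
cv2.imwrite("pics/w2.png",p[:,:,::-1])
R=toolR(50.7,40,-1);x=R.as_matrix()[:,0]
g=np.array([.4970,-.3540,.033]);T=g+.0188*x
plan(s,T-.03*x,R,2,.6);print(T)
E
```

```text
t 3.325 q [-1.19  0.41  1.67  0.6   1.47 -0.69] tcp [ 466.3 -386.9   83.3] x [ 0.404  0.502 -0.765] y [ 0.773 -0.634 -0.008] F [0.1 0.2 0.4] T [-0.23  0.26  0.03] w 56.6
turn/row 0.24393072596386275 shift/row mm 28.155289234707485
[-0.2, -0.1, 0.2, 2.81, 0.16, -0.1, 0.6]
[-0.2, -0.1, 0.2, 2.81, 0.15, -0.1, 0.6]
[ 0.50465403 -0.3446486   0.01859836]
```

View pics/w2.png

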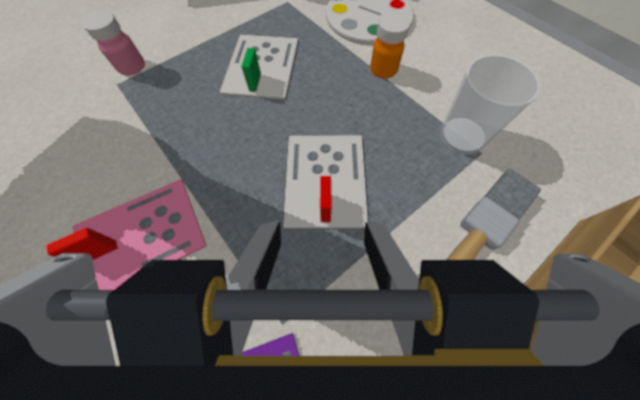

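The red handle is at about (325,200), centred between the fingertips (about 270 and 375). I'll advance along the finger axis and grip.

{"op": "apply_moves", "data": {"steps": [[-0.2,-0.1,0.2,2.8,0.15,-0.1,0.6],[-0.2,-0.1,0.2,2.8,0.15,-0.1,0.6],[0,0,0,2,0,0,0.6],[0,0,0,1,0,0,0.6],[0,0,0,0,0,0,0.6]], "force": 15}}

```text
time_s: 4.0
tcp_pos: [0.5067, -0.346, 0.024]
tool_rot: [2.304, 1.088, -1.075]
contact_force: [-0.7, 0.1, -0.3]
gripper_width: 0.0566
```

```bash
python3 - <<'E'
from h import *
from cell import ctrl
s=ctrl.sense();show(s)
c=ctrl.calibration("wrist");p,z=ctrl.camera("wrist");pickle.dump((c,p,z),open("w3.pkl","wb"))
cv2.imwrite("pics/w3.png",p[:,:,::-1])
E
```

```text
t 4.0 q [-1.1   0.47  1.72  0.65  1.32 -0.71] tcp [ 506.7 -346.    24. ] x [ 0.41  0.49 -0.77] y [ 0.775 -0.631  0.011] F [-0.7  0.1 -0.3] T [-0.25  0.22  0.01] w 56.6
```

View pics/w3.png

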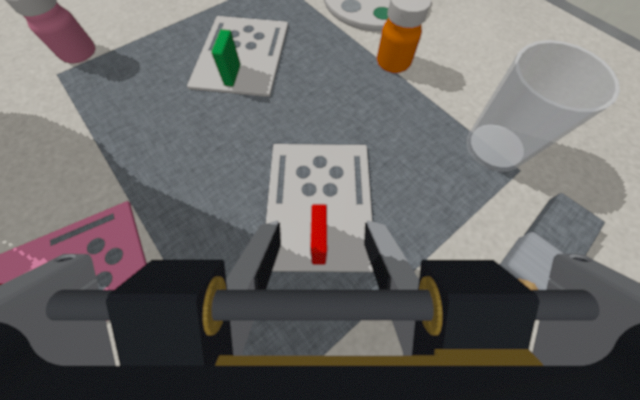

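```bash
python3 - <<'E'
from h import *
from cell import ctrl
s=ctrl.sense();R=toolR(50.7,40,-1)
plan(s,[0.5047,-.3446,.0190],R,1,.6)
E
```

```text
turn/row 0.7561353172798456 shift/row mm 6.095176050876596
[0.5, 0.3, -0.4, 0.43, -0.3, 0.31, 0.6]
```

{"op": "apply_moves", "data": {"steps": [[0.5,0.3,-0.4,0.4,-0.2,0.3,0.6],[0,0,0,0,0,0,0.3],[0,0,0,0,0,0,0],[0,0,0,0,0,0,0],[0,0,0,0,0,0,0]], "force": 15}}

```text
time_s: 4.68
tcp_pos: [0.5051, -0.3451, 0.0186]
tool_rot: [2.314, 1.095, -1.08]
contact_force: [-0.6, -0.0, 1.2]
gripper_width: 0.0201
```

```bash
python3 - <<'E'
from h import *
from cell import ctrl
s=ctrl.sense();show(s)
E
```

```text
t 4.675 q [-1.1   0.49  1.72  0.65  1.33 -0.7 ] tcp [ 505.1 -345.1   18.6] x [ 0.407  0.497 -0.766] y [ 0.773 -0.634 -0.   ] F [-0.6 -0.   1.2] T [-0.27  0.25  0.02] w 20.1
```

{"op": "apply_moves", "data": {"steps": [[0,0,0,0,0,0,0],[0,0,0,0,0,0,0],[0,0,0,0,0,0,0]], "force": 40}}

```text
time_s: 5.05
tcp_pos: [0.5051, -0.345, 0.0186]
tool_rot: [2.314, 1.095, -1.08]
contact_force: [-0.2, 0.4, 0.3]
gripper_width: 0.0112
```

```bash
python3 - <<'E'
from h import *
from cell import ctrl
s=ctrl.sense();show(s);R=toolR(50.7,40,-1)
plan(s,s["tcp_pos"]+[0,0,.1],R,5,0)
E
```

```text
t 5.05 q [-1.1   0.49  1.72  0.65  1.33 -0.7 ] tcp [ 505.1 -345.    18.6] x [ 0.407  0.497 -0.766] y [ 0.773 -0.634 -0.001] F [-0.2  0.4  0.3] T [-0.19  0.25  0.02] w 11.2
turn/row 0.010485267608265025 shift/row mm 20.0
[-0.0, 0.0, -0.0, -1.53, -0.0, -1.29, 0]
[-0.0, 0.0, -0.0, -1.53, -0.0, -1.29, 0]
[-0.0, 0.0, -0.0, -1.53, -0.0, -1.29, 0]
[-0.0, 0.0, -0.0, -1.53, -0.0, -1.29, 0]
[-0.0, 0.0, -0.0, -1.53, -0.0, -1.29, 0]
```

{"op": "apply_moves", "data": {"steps": [[0,0,0,-0.4,0,-0.3,0],[0,0,0,-1.5,0,-1.3,0],[0,0,0,-2,0,-1.7,0],[0,0,0,-2,0,-1.7,0],[0,0,0,-2,0,-1.7,0]]}}

```text
time_s: 5.68
tcp_pos: [0.5056, -0.3448, 0.1244]
tool_rot: [2.313, 1.094, -1.079]
contact_force: [-0.8, -0.3, -0.4]
gripper_width: 0.0116
```

```bash
python3 - <<'E'
from h import *
from cell import ctrl
s=ctrl.sense();show(s)
c=ctrl.calibration("wrist");p,z=ctrl.camera("wrist");pickle.dump((c,p,z),open("w4.pkl","wb"))
cv2.imwrite("pics/w4.png",p[:,:,::-1])
d={}
for n in("scene","side"):
    d[n]=(ctrl.calibration(n),)+ctrl.camera(n)
pickle.dump(d,open("d4.pkl","wb"))
for n in d:
    X=s["tcp_pos"];u=proj(d[n][0],X).astype(int);print(u)
    x,y=max(0,u[0]-50),max(0,u[1]-45);crop(d[n][1],x,y,100,90,6,f"pics/{n}4.png")
E
```

```text
t 5.675 q [-1.1   0.33  1.7   0.63  1.47 -0.6 ] tcp [ 505.6 -344.8  124.4] x [ 0.408  0.496 -0.767] y [ 0.773 -0.634  0.001] F [-0.8 -0.3 -0.4] T [-0.38  0.35  0.02] w 11.6
[257 167]
[353 262]
```

View pics/w4.png

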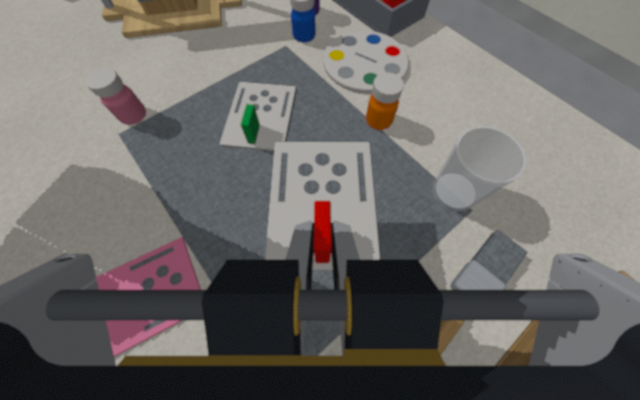

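View pics/scene4.png

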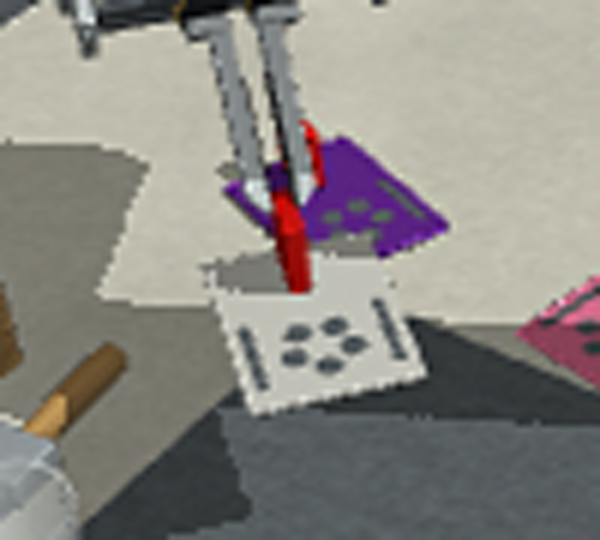

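View pics/side4.png

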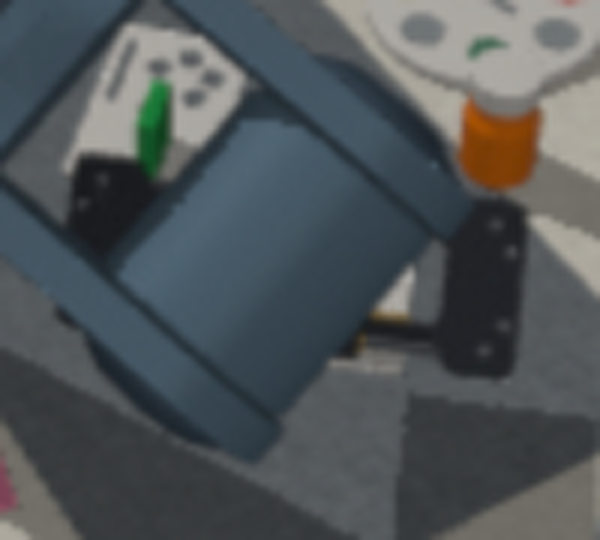

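```bash
cat >> h.py <<'E'
def plate(c,p,z,s,box=(262,138,385,262)):
    P=cloud(c,z);hsv=cv2.cvtColor(p,cv2.COLOR_RGB2HSV).astype(int)
    m=np.zeros(z.shape,bool);m[box[1]:box[3],box[0]:box[2]]=1
    m&=(hsv[...,1]<45)&(p.min(-1)>125)
    q=P[m]
    for _ in range(4):
        A=np.c_[q[:,:2]-q[:,:2].mean(0),np.ones(len(q))];k=np.linalg.lstsq(A,q[:,2],rcond=None)[0];r=q[:,2]-A@k;q=q[abs(r)<max(.003,2*r.std())]
    return q,k,q[:,:2].mean(0)
E
python3 - <<'E'
from h import *
from cell import ctrl
np.set_printoptions(precision=4,suppress=True)
s=ctrl.sense()
c,p,z=pickle.load(open("w4.pkl","rb"))
q,k,m=plate(c,p,z,s);print(len(q),k,m)
yaw=np.radians(50.7);ex=np.array([np.cos(yaw),np.sin(yaw)])
print("pitch deg (front up +)",np.degrees(np.arctan(k[:2]@ex)),"roll",np.degrees(np.arctan(k[:2]@[-ex[1],ex[0]])))
h=k[2];
# corners front
for u,v in((275,142),(369,142),(322,142)):
    a=atz(c,u,v,h);print(a,((a-s["tcp_pos"])[:2])@ex, (a-s["tcp_pos"])[:2]@[-ex[1],ex[0]])
d=pickle.load(open("d4.pkl","rb"));c,p,z=d["scene"];print(s["tcp_pos"])
P=cloud(c,z)
hsv=cv2.cvtColor(p,cv2.COLOR_RGB2HSV).astype(int)
w=(hsv[...,1]<60)&(abs(P[...,0]-.52)<.09)&(abs(P[...,1]+.325)<.09)&(P[...,2]>.08)&(P[...,2]<.13)&(p.min(-1)>130)
q=P[w];A=np.c_[q[:,:2]-q[:,:2].mean(0),np.ones(len(q))];k=np.linalg.lstsq(A,q[:,2],rcond=None)[0];print(len(q),k,np.degrees(k[:2]@ex),rect(P,w))
E
```

```text
** On entry to DLASCL parameter number  4 had an illegal value
 ** On entry to DLASCL parameter number  4 had an illegal valueTraceback (most recent call last):
  File "<stdin>", line 6, in <module>
  File "h.py", line 41, in plate
    A=np.c_[q[:,:2]-q[:,:2].mean(0),np.ones(len(q))];k=np.linalg.lstsq(A,q[:,2],rcond=None)[0];r=q[:,2]-A@k;q=q[abs(r)<max(.003,2*r.std())]
                                                       ~~~~~~~~~~~~~~~^^^^^^^^^^^^^^^^^^^^^
    x, resids, rank, s = _umath_linalg.lstsq(a, b, rcond,
                         ~~~~~~~~~~~~~~~~~~~^^^^^^^^^^^^^
                                             signature=signature)
                                             ^^^^^^^^^^^^^^^^^^^^
    raise LinAlgError("SVD did not converge in Linear Least Squares")
numpy.linalg.LinAlgError: SVD did not converge in Linear Least Squares
```

```bash
sed -i 's/    q=P\[m\]$/    q=P[m\&(z>0)]/' h.py
python3 - <<'E'
from h import *
from cell import ctrl
np.set_printoptions(precision=4,suppress=True)
s=ctrl.sense()
yaw=np.radians(50.7);ex=np.array([np.cos(yaw),np.sin(yaw)])
c,p,z=pickle.load(open("w4.pkl","rb"));print("valid near",(z[145:255,270:380]>0).mean(),np.median(z[145:200,280:370]))
try:
    q,k,m=plate(c,p,z,s);print(len(q),k,m,np.degrees(np.arctan(k[:2]@ex)),np.degrees(np.arctan(k[:2]@[-ex[1],ex[0]])))
except Exception as e: print(e)
for u,v in((275,142),(369,142),(322,142)):
    a=atz(c,u,v,.111);print(a,((a-s["tcp_pos"])[:2])@ex, (a-s["tcp_pos"])[:2]@[-ex[1],ex[0]])
d=pickle.load(open("d4.pkl","rb"));c,p,z=d["scene"];print(s["tcp_pos"])
P=cloud(c,z)
hsv=cv2.cvtColor(p,cv2.COLOR_RGB2HSV).astype(int)
w=(hsv[...,1]<60)&(abs(P[...,0]-.52)<.09)&(abs(P[...,1]+.325)<.09)&(P[...,2]>.08)&(P[...,2]<.13)&(p.min(-1)>130)
q=P[w];A=np.c_[q[:,:2]-q[:,:2].mean(0),np.ones(len(q))];k=np.linalg.lstsq(A,q[:,2],rcond=None)[0];print(len(q),k,np.degrees(k[:2]@ex),rect(P,w))
E
```

```text
valid near 0.9955371900826446 0.2540845
7454 [-0.0028 -0.0048  0.112 ] [ 0.5265 -0.3206] -0.3119220662047472 -0.051185317155909536
[ 0.5232 -0.2537  0.111 ] 0.08201597769978912 0.04497547481465878
[ 0.5925 -0.3104  0.111 ] 0.08205483237599577 -0.04460448482390006
[ 0.5579 -0.2821  0.111 ] 0.08203540111225217 0.0001945456099232125
[ 0.5061 -0.3457  0.1242]
537 [ 0.0035 -0.0119  0.1147] -0.40006252131873127 (523.4, -327.9, 124.1, 89.2, 50.71)
```

```bash
cat >> h.py <<'E'
HY=61.6;HO=np.array([.6030,.2188])
_e=np.array([np.cos(np.radians(HY)),np.sin(np.radians(HY))]);_f=np.array([-_e[1],_e[0]])
def H(x,y,z):return np.r_[HO+(x*_e+y*_f)/1e3,z/1e3]
def toH(X):
    d=(np.asarray(X)[:2]-HO)*1e3;return np.array([d@_e,d@_f,X[2]*1e3])
E
python3 - <<'E'
from h import *
from cell import ctrl
d=pickle.load(open("d0.pkl","rb"));c,p,z=d["scene"]
for n,u,v in(("pink",368,206),("blue",308,276),("violet",314,300),("orange",248,234)):
    w=atz(c,u,v,.07);print(n,w,toH(w))
s=ctrl.sense();print(H(-200,0,160))
plan(s,H(-200,0,160),toolR(61.6,40,-1),8,0)
E
```

```text
pink [0.42922105 0.00189757 0.07      ] [-273.45139033   49.70035625   70.        ]
blue [ 0.73021858 -0.01890784  0.07      ] [-148.59112814 -224.96725172   70.        ]
violet [0.77951125 0.02894574 0.07      ] [ -83.05200865 -245.56714893   70.        ]
orange [ 0.7007868  -0.23345579  0.07      ] [-351.31639565 -301.12182066   70.        ]
[0.50787516 0.04287029 0.16      ]
turn/row 1.367883265611217 shift/row mm 48.776864424310155
[-1.0, 0.0, -0.9, 2.07, -3.06, -3.19, 0]
[-1.0, 0.0, -0.9, 2.11, -2.97, -3.24, 0]
[-1.0, 0.0, -0.9, 2.16, -2.88, -3.29, 0]
[-1.0, 0.0, -0.9, 2.21, -2.78, -3.34, 0]
[-1.0, 0.0, -0.9, 2.25, -2.69, -3.39, 0]
[-1.0, 0.0, -0.9, 2.29, -2.59, -3.44, 0]
[-1.0, 0.0, -0.9, 2.33, -2.49, -3.48, 0]
[-1.0, 0.0, -0.9, 2.37, -2.39, -3.53, 0]
```

{"op": "apply_moves", "data": {"steps": [[-1,0,-0.9,1,-1.5,-1.6,0],[-1,0,-0.9,2.1,-3,-3.2,0],[-1,0,-0.9,2.2,-2.9,-3.3,0],[-1,0,-0.9,2.2,-2.8,-3.3,0],[-1,0,-0.9,2.25,-2.7,-3.4,0]]}}

```text
time_s: 6.45
tcp_pos: [0.5047, -0.1226, 0.1416]
tool_rot: [2.22, 1.223, -1.039]
contact_force: [0.1, -0.2, -0.7]
gripper_width: 0.0112
```

```bash
python3 - <<'E'
from h import *
from cell import ctrl
s=ctrl.sense();show(s)
plan(s,H(-195,0,150),toolR(61.6,40,-1),5,0)
E
```

```text
t 6.45 q [-0.86  0.01  2.03  0.67  1.4  -0.51] tcp [ 504.7 -122.6  141.6] x [ 0.341  0.546 -0.765] y [ 0.843 -0.537 -0.008] F [ 0.1 -0.2 -0.7] T [-0.44  0.31 -0.  ] w 11.2
turn/row 0.8249958346854493 shift/row mm 34.025726230926914
[-0.7, -0.0, -0.5, 1.76, -1.73, -2.34, 0]
[-0.7, -0.0, -0.5, 1.78, -1.69, -2.36, 0]
[-0.7, -0.0, -0.5, 1.79, -1.65, -2.38, 0]
[-0.7, -0.0, -0.5, 1.8, -1.61, -2.4, 0]
[-0.7, -0.0, -0.5, 1.81, -1.56, -2.42, 0]
```

{"op": "apply_moves", "data": {"steps": [[-0.7,0,-0.5,2.2,-2.2,-3,0],[-0.7,0,-0.5,2.2,-2.1,-3,0],[-0.7,0,-0.5,2.2,-2,-2.9,0],[-0.7,0,-0.5,1.4,-1.2,-1.9,0],[-0.7,0,-0.5,0.9,-0.8,-1.2,0]]}}

```text
time_s: 7.08
tcp_pos: [0.5108, 0.047, 0.1508]
tool_rot: [2.154, 1.291, -1.005]
contact_force: [0.1, 0.8, -0.8]
gripper_width: 0.0112
```

```bash
python3 - <<'E'
from h import *
from cell import ctrl
s=ctrl.sense();show(s);print(toH(s["tcp_pos"]))
plan(s,H(-175,0,90),toolR(61.6,40,-1),3,0)
E
```

```text
t 7.075 q [-0.56 -0.16  2.16  0.73  1.28 -0.34] tcp [510.8  47.  150.8] x [ 0.303  0.567 -0.766] y [ 0.882 -0.472 -0.001] F [ 0.1  0.8 -0.8] T [-0.39  0.34  0.04] w 11.2
[-194.97480304   -0.61789294  150.77263951]
turn/row 0.08535944127278011 shift/row mm 21.32470727045945
[0.0, -0.0, 0.1, 1.98, -0.02, 0.79, 0]
[0.0, -0.0, 0.1, 1.98, -0.02, 0.79, 0]
[0.0, -0.0, 0.1, 1.98, -0.02, 0.79, 0]
```

{"op": "apply_moves", "data": {"steps": [[0,0,0,2,0,0.8,0],[0,0,0,2,0,0.8,0],[0,0,0,1.5,0,0.6,0],[0,0,0,0,0,0,0]]}}

```text
time_s: 7.58
tcp_pos: [0.5201, 0.0615, 0.0943]
tool_rot: [2.156, 1.29, -1.007]
contact_force: [-0.5, -0.6, -0.2]
gripper_width: 0.0112
```

```bash
python3 - <<'E'
from h import *
from cell import ctrl
s=ctrl.sense();show(s);print(toH(s["tcp_pos"]))
d={}
for n in("wrist","scene","side"): d[n]=(ctrl.calibration(n),)+ctrl.camera(n)
d["s"]=s
pickle.dump(d,open("d5.pkl","wb"))
cv2.imwrite("pics/w5.png",d["wrist"][1][:,:,::-1])
crop(d["wrist"][1],220,0,220,150,3.6,"pics/w5c.png")
crop(d["scene"][1],345,195,133,100,6,"pics/s5.png")
E
```

```text
t 7.575 q [-0.52 -0.04  2.18  0.78  1.16 -0.4 ] tcp [520.1  61.5  94.3] x [ 0.303  0.567 -0.766] y [ 0.881 -0.474 -0.002] F [-0.5 -0.6 -0.2] T [-0.38  0.23 -0.01] w 11.2
[-177.81785125   -1.91008141   94.31583833]
```

View pics/w5.png

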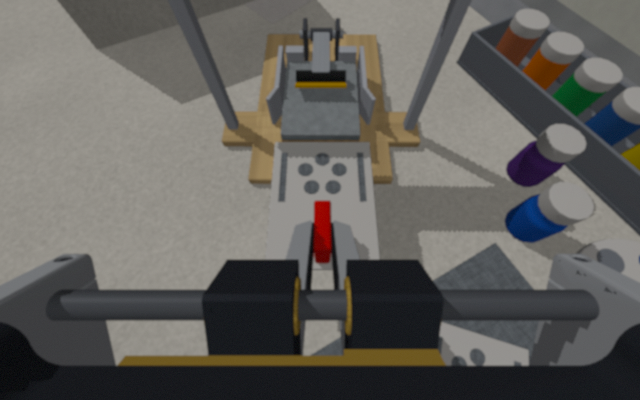

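View pics/w5c.png

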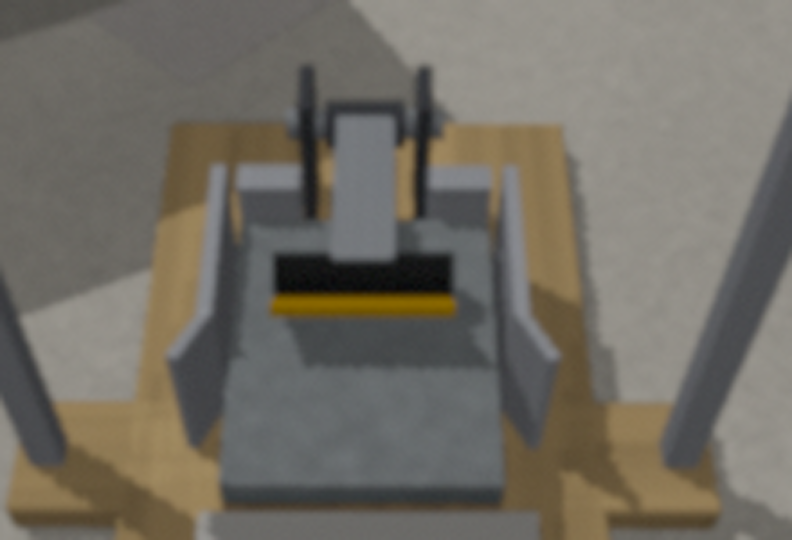

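View pics/s5.png

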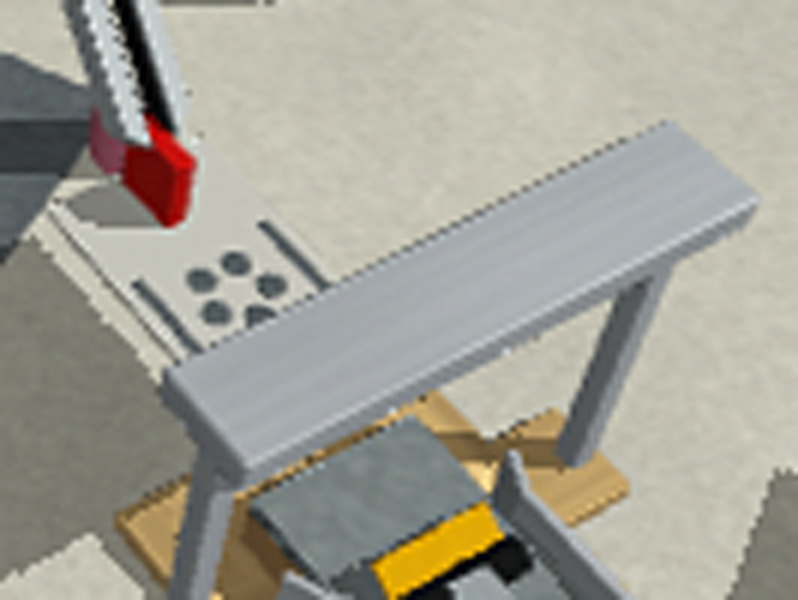

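The wrist picture shows the plate's front edge centred at about column 322. The pile's rear edge is centred at about 321, so the two are aligned to within about 1.5 mm. Next I'll measure the pile height and the edges from depth.

```bash
python3 - <<'E'
from h import *
np.set_printoptions(precision=2,suppress=True)
d=pickle.load(open("d5.pkl","rb"));c,p,z=d["wrist"];s=d["s"]
P=cloud(c,z)
def med(x0,y0,x1,y1):
    q=P[y0:y1,x0:x1].reshape(-1,3);q=q[np.isfinite(q[:,0])];return toH(np.median(q,0)),q[:,2].std()*1e3
k=lambda u,v:(220+u/3.6,v/3.6)
print("pile near",med(288,118,352,130));print("pile mid",med(288,108,352,114))
print("plate",med(285,148,360,152),med(290,195,310,205))
print("board12",med(245,140,270,146),"table",med(120,120,200,180))
h=.044
for n,u,v in(("pl",224,487),("pr",503,487),):print(n,toH(atz(c,*k(u,v),h)))
for n,u,v in(("fl",197,513),("fr",540,513)):print(n,toH(atz(c,*k(u,v),s["tcp_pos"][2]-.0125)),"tcp",toH(s["tcp_pos"]))
for n,u,v in(("gl end",226,166),("gr end",505,168)):print(n,toH(atz(c,*k(u,v),.056)))
for n,u,v in(("foot l",275,262),("foot r",453,262)):print(n,toH(atz(c,*k(u,v),.060)))
for n,u,v in(("lip l",272,312),("lip r",455,312)):print(n,toH(atz(c,*k(u,v),.060)),toH(pt(c,z,*k((u+364)/2,v-5))))
c,p,z=d["scene"];P=cloud(c,z);m=med(400,268,415,276);print("scene pile",m)
E
```

```text
pile near (array([-44.95,   1.1 ,  45.92]), np.float64(0.5551895417162996))
pile mid (array([-25.7 ,   1.42,  45.93]), np.float64(0.5745647851123624))
plate (array([-105.27,   -1.71,   81.77]), np.float64(0.5680035783029396)) (array([-157.28,   17.14,   82.02]), np.float64(0.6704551383007783))
board12 (array([-47.56,  78.91,  12.91]), np.float64(2.509656926617385)) table (array([-49.97, 206.41,   1.4 ]), np.float64(0.6228855647578019))
pl [-60.09  43.07  44.  ]
pr [-60.04 -44.2   44.  ]
fl [-97.54  42.93  81.82] tcp [-177.82   -1.91   94.32]
fr [-97.49 -47.43  81.82] tcp [-177.82   -1.91   94.32]
gl end [72.38 49.11 56.  ]
gr end [ 71.25 -50.7   56.  ]
foot l [19.81 29.05 60.  ]
foot r [ 19.79 -30.09  60.  ]
lip l [-2.72 29.09 60.  ] [-3.08 14.12 62.4 ]
lip r [ -2.73 -29.97  60.  ] [ -3.71 -15.17  62.98]
scene pile (array([-46.39,  13.16,  44.41]), np.float64(20.685224291289504))
```

{"op": "apply_moves", "data": {"steps": [[0,0,0,1.75,-0.16,-1,0],[0,0,0,1.75,0,-1,0],[0,0,0,1.1,0,-0.4,0],[0,0,0,1.1,0,-0.4,0],[0,0,0,0,0,0,0]]}}

```text
time_s: 8.35
tcp_pos: [0.5473, 0.1129, 0.0698]
tool_rot: [2.155, 1.287, -1.005]
contact_force: [-0.2, 0.4, -0.6]
gripper_width: 0.0111
```

```bash
python3 - <<'E'
from h import *
from cell import ctrl
s=ctrl.sense();show(s);print(toH(s["tcp_pos"]))
plan(s,H(-120,-.2,65),toolR(61.6,40,-1),1,0)
E
```

```text
t 8.35 q [-0.39  0.05  2.15  0.83  1.04 -0.37] tcp [547.3 112.9  69.8] x [ 0.305  0.566 -0.766] y [ 0.881 -0.474  0.001] F [-0.2  0.4 -0.6] T [-0.39  0.28  0.02] w 11.1
[-119.67910845   -1.35230535   69.7699294 ]
turn/row 0.12048093433353907 shift/row mm 4.917621934083336
[0.1, 0.0, 0.0, 0.34, -0.12, 0.33, 0]
```

{"op": "apply_moves", "data": {"steps": [[0,0,0,0.34,-0.12,0.33,0],[0,0,0,0,0,0,0]]}}

```text
time_s: 8.6
tcp_pos: [0.5459, 0.1125, 0.065]
tool_rot: [2.156, 1.286, -1.005]
contact_force: [-0.4, -0.5, -0.6]
gripper_width: 0.0113
```

{"op": "apply_moves", "data": {"steps": [[0,0,0,0.08,0,0.06,0],[0,0,0,0,0,0,0]]}}

```text
time_s: 8.85
tcp_pos: [0.5463, 0.1126, 0.0644]
tool_rot: [2.156, 1.286, -1.004]
contact_force: [-0.2, 0.6, -0.4]
gripper_width: 0.0121
```

{"op": "apply_moves", "data": {"steps": [[0,0,0,0.04,0,0.03,0],[0,0,0,0,0,0,0]]}}

```text
time_s: 9.1
tcp_pos: [0.5463, 0.1128, 0.0639]
tool_rot: [2.156, 1.286, -1.004]
contact_force: [0.3, -0.1, -0.2]
gripper_width: 0.0111
```

```bash
python3 - <<'E'
from h import *
from cell import ctrl
s=ctrl.sense();show(s);print(toH(s["tcp_pos"]))
E
```

```text
t 9.1 q [-0.39  0.06  2.15  0.84  1.03 -0.38] tcp [546.3 112.8  63.9] x [ 0.306  0.565 -0.766] y [ 0.88  -0.475  0.001] F [ 0.3 -0.1 -0.2] T [-0.35  0.26  0.06] w 11.1
[-120.23687048   -0.53426638   63.88471003]
```

{"op": "apply_moves", "data": {"steps": [[0,0,0,0.04,0,0.03,0],[0,0,0,0,0,0,0]]}}

```text
time_s: 9.35
tcp_pos: [0.5463, 0.1129, 0.0634]
tool_rot: [2.156, 1.286, -1.004]
contact_force: [-0.3, 0.7, -0.2]
gripper_width: 0.0113
```

{"op": "apply_moves", "data": {"steps": [[0,0,0,0.04,0,0.03,0],[0,0,0,0,0,0,0]]}}

```text
time_s: 9.6
tcp_pos: [0.5464, 0.1129, 0.0629]
tool_rot: [2.156, 1.286, -1.004]
contact_force: [0.4, 0.5, -0.3]
gripper_width: 0.0115
```

{"op": "apply_moves", "data": {"steps": [[0,0,0,0.04,0,0.03,0],[0,0,0,0,0,0,0]]}}

```text
time_s: 9.85
tcp_pos: [0.5464, 0.1128, 0.0625]
tool_rot: [2.156, 1.286, -1.004]
contact_force: [-0.4, -0.1, 0.3]
gripper_width: 0.0114
```

```bash
python3 - <<'E'
from h import *
from cell import ctrl
s=ctrl.sense();show(s);print(toH(s["tcp_pos"]))
d={}
for n in("wrist","scene","side"): d[n]=(ctrl.calibration(n),)+ctrl.camera(n)
pickle.dump(d,open("d6.pkl","wb"))
crop(d["wrist"][1],220,40,220,150,3.6,"pics/w6c.png")
crop(d["side"][1],245,120,100,80,7,"pics/s6.png")
E
```

```text
t 9.85 q [-0.39  0.06  2.15  0.84  1.03 -0.38] tcp [546.4 112.8  62.5] x [ 0.306  0.565 -0.766] y [ 0.88  -0.475  0.001] F [-0.4 -0.1  0.3] T [-0.27  0.21  0.02] w 11.4
[-120.12332893   -0.64672152   62.49113463]
```

View pics/w6c.png

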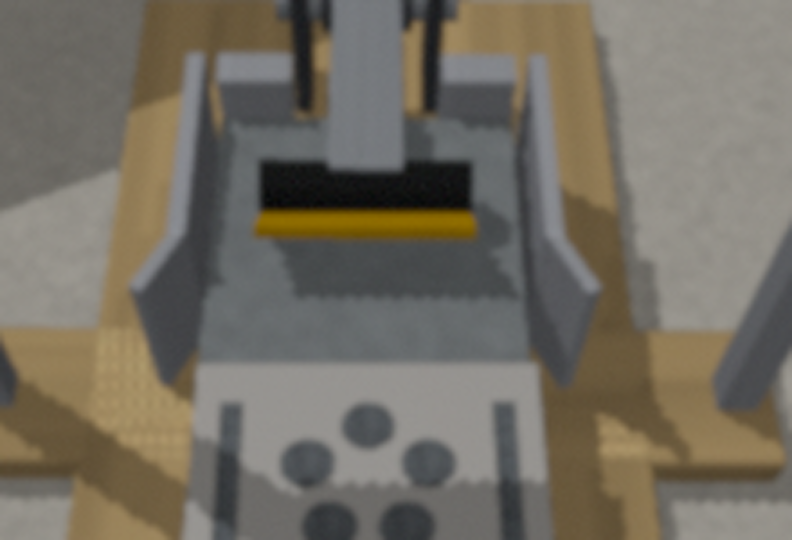

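```bash
python3 - <<'E'
from h import *
np.set_printoptions(precision=2,suppress=True)
d=pickle.load(open("d6.pkl","rb"));c,p,z=d["wrist"];P=cloud(c,z)
for v in range(120,176,4):
    q=P[v:v+2,283:360].reshape(-1,3);q=q[np.isfinite(q[:,0])];print(v,toH(np.median(q,0)))
E
```

```text
120 [-10.32   0.28  45.93]
124 [-14.81   0.49  45.9 ]
128 [-20.01   0.12  45.96]
132 [-25.04   0.29  45.99]
136 [-29.59  -0.28  45.93]
140 [-36.16   0.34  50.16]
144 [-42.92   0.21  51.07]
148 [-47.34   0.22  51.03]
152 [-52.2    0.09  51.19]
156 [-56.66  -0.15  51.05]
160 [-60.85   0.17  51.13]
164 [-64.89  -0.    51.05]
168 [-68.78   0.26  51.22]
172 [-73.25   0.11  51.14]
```

{"op": "apply_moves", "data": {"steps": [[0,0,0,0.64,0,-0.77,0],[0,0,0,0.64,0,-0.77,0],[0,0,0,0.64,0,-0.76,0],[0,0,0,0.64,0,-0.77,0],[0,0,0,0,0,0,0]]}}

```text
time_s: 10.62
tcp_pos: [0.5654, 0.149, 0.0626]
tool_rot: [2.156, 1.287, -1.003]
contact_force: [0.9, 1.0, 0.9]
gripper_width: 0.0109
```

```bash
python3 - <<'E'
from h import *
from cell import ctrl
np.set_printoptions(precision=2,suppress=True)
s=ctrl.sense();show(s);print(toH(s["tcp_pos"]),"Fh",_e@s["contact_force"][:2] if 0 else None)
c=ctrl.calibration("wrist");p,z=ctrl.camera("wrist");P=cloud(c,z)
crop(p,220,40,220,150,3.6,"pics/w7c.png")
for v in range(100,176,5):
    q=P[v:v+2,283:360].reshape(-1,3);q=q[np.isfinite(q[:,0])];print(v,toH(np.median(q,0)))
E
```

```text
t 10.625 q [-0.3   0.1   2.11  0.86  0.98 -0.32] tcp [565.4 149.   62.6] x [ 0.3   0.57 -0.77] y [ 0.88 -0.47  0.  ] F [0.9 1.  0.9] T [-0.04  0.   -0.06] w 10.9
[-79.23  -0.15  62.59] Fh None
100 [47.41  2.47 45.9 ]
105 [39.71  2.85 46.26]
110 [33.12  1.92 46.22]
115 [24.84  1.45 60.91]
120 [18.31  1.23 61.22]
125 [14.07  0.47 58.55]
130 [12.26  0.8  53.6 ]
135 [ 1.28  0.56 60.45]
140 [-1.25  0.67 52.27]
145 [-3.23  0.64 51.64]
150 [-9.04  0.6  51.5 ]
155 [-14.49   0.95  51.59]
160 [-20.32   0.67  51.75]
165 [-25.11   0.75  51.43]
170 [-30.21   0.72  51.61]
175 [-35.6    0.65  51.25]
```

View pics/w7c.png

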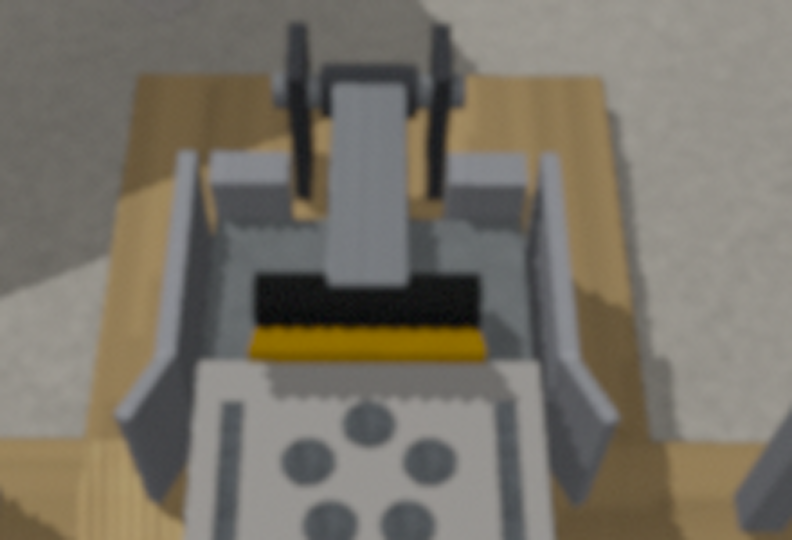

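{"op": "apply_moves", "data": {"steps": [[0,0,0,0.5,0,-0.6,0],[0,0,0,0.32,0,-0.38,0],[0,0,0,0.26,0,-0.3,0],[0,0,0,0.26,0,-0.31,0]]}}

```text
time_s: 11.18
tcp_pos: [0.5763, 0.1641, 0.0631]
tool_rot: [2.155, 1.281, -1.004]
contact_force: [-6.1, -11.1, 8.5]
gripper_width: 0.0113
```

{"op": "apply_moves", "data": {"steps": [[0,0,0,0.26,0,-0.31,0],[0,0,0,0.26,0,-0.3,0],[0,0,0,0,0,0,0]]}}

```text
time_s: 11.55
tcp_pos: [0.5803, 0.1717, 0.0631]
tool_rot: [2.156, 1.281, -1.003]
contact_force: [-1.4, -8.0, 6.6]
gripper_width: 0.0114
```

```bash
python3 - <<'E'
from h import *
from cell import ctrl
np.set_printoptions(precision=2,suppress=True)
s=ctrl.sense();show(s);print(toH(s["tcp_pos"]))
c=ctrl.calibration("wrist");p,z=ctrl.camera("wrist");P=cloud(c,z)
crop(p,220,40,220,150,3.6,"pics/w8c.png")
for v in range(100,186,5):
    q=P[v:v+2,283:300].reshape(-1,3);q=q[np.isfinite(q[:,0])];print(v,toH(np.median(q,0)))
E
```

```text
t 11.55 q [-0.24  0.12  2.08  0.87  0.94 -0.28] tcp [580.3 171.7  63.1] x [ 0.31  0.56 -0.77] y [ 0.88 -0.48  0.01] F [-1.4 -8.   6.6] T [-0.8   0.32 -0.15] w 11.4
[-52.19  -2.42  63.12]
100 [116.19  34.35  13.23]
105 [68.31 28.3  57.14]
110 [62.17 28.26 57.06]
115 [61.39 28.67 50.47]
120 [59.3  28.89 45.15]
125 [51.87 28.12 45.97]
130 [45.47 27.77 45.9 ]
135 [24.08 24.75 65.98]
140 [18.7  24.58 66.34]
145 [15.24 24.8  63.88]
150 [12.61 25.18 59.16]
155 [ 3.1  24.06 65.79]
160 [-2.21 23.07 66.93]
165 [ 2.49 25.43 50.98]
170 [-2.97 25.19 51.14]
175 [-8.17 24.89 51.16]
180 [-13.42  24.37  51.14]
185 [-18.02  24.59  51.29]
```

View pics/w8c.png

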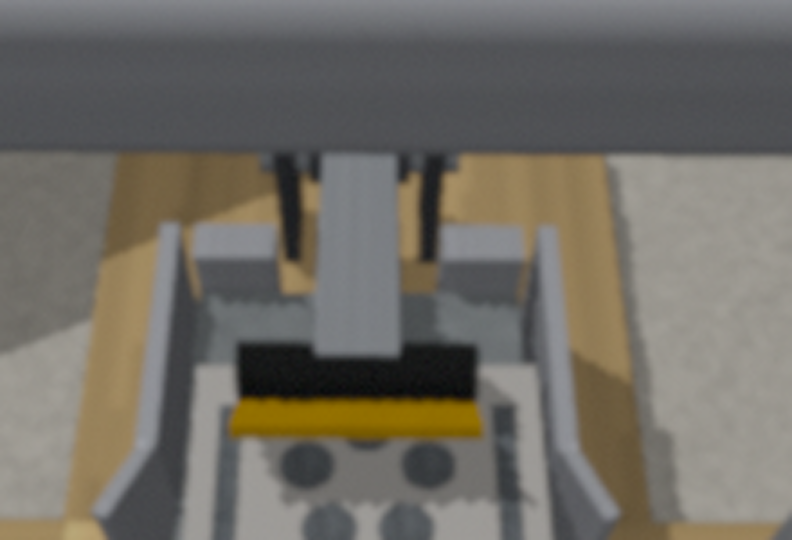

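{"op": "apply_moves", "data": {"steps": [[0,0,0,0.26,-0.07,-0.31,0],[0,0,0,0.26,-0.07,-0.31,0],[0,0,0,0.26,0,-0.3,0],[0,0,0,0.26,0,-0.31,0],[0,0,0,0.26,0,-0.3,0]]}}

```text
time_s: 12.22
tcp_pos: [0.5887, 0.1897, 0.0631]
tool_rot: [2.156, 1.281, -1.003]
contact_force: [-5.6, -11.2, 9.6]
gripper_width: 0.0114
```

```bash
python3 - <<'E'
from h import *
from cell import ctrl
np.set_printoptions(precision=2,suppress=True)
s=ctrl.sense();show(s);print(toH(s["tcp_pos"]))
E
```

```text
t 12.225 q [-0.2   0.14  2.06  0.88  0.92 -0.25] tcp [588.7 189.7  63.1] x [ 0.31  0.56 -0.77] y [ 0.88 -0.48  0.01] F [ -5.6 -11.2   9.6] T [-0.97  0.64 -0.05] w 11.4
[-32.39  -1.24  63.12]
```

{"op": "apply_moves", "data": {"steps": [[0,0,0,0.16,0,-0.25,0],[0,0,0,0.19,0,-0.23,0],[0,0,0,0.1,0,-0.12,0],[0,0,0,0,0,0,0]]}}

```text
time_s: 12.72
tcp_pos: [0.5919, 0.1966, 0.0631]
tool_rot: [2.156, 1.282, -1.004]
contact_force: [-3.9, -9.3, 6.6]
gripper_width: 0.0115
```

```bash
python3 - <<'E'
from h import *
from cell import ctrl
np.set_printoptions(precision=2,suppress=True)
s=ctrl.sense();show(s);print(toH(s["tcp_pos"]))
c=ctrl.calibration("wrist");p,z=ctrl.camera("wrist");P=cloud(c,z)
pickle.dump((c,p,z),open("w9.pkl","wb"))
crop(p,220,60,220,150,3.6,"pics/w9c.png")
for v in range(120,170,3):
    q=P[v:v+2,276:284].reshape(-1,3);q=q[np.isfinite(q[:,0])];print(v,toH(np.median(q,0)))
E
```

```text
t 12.725 q [-0.18  0.15  2.05  0.88  0.91 -0.24] tcp [591.9 196.6  63.1] x [ 0.31  0.56 -0.77] y [ 0.88 -0.48  0.  ] F [-3.9 -9.3  6.6] T [-0.93  0.44 -0.18] w 11.5
[-24.83  -0.79  63.11]
120 [-45.65  12.78 201.37]
123 [-45.69  12.98 199.62]
126 [-45.67  13.22 198.28]
129 [-45.59  13.42 196.52]
132 [-45.75  13.71 195.04]
135 [-45.61  13.79 193.6 ]
138 [-44.9   14.36 190.94]
141 [55.84 39.02 51.09]
144 [52.56 38.84 51.  ]
147 [49.63 38.8  50.74]
150 [45.92 38.52 50.88]
153 [42.64 38.36 50.94]
156 [39.37 38.13 51.01]
159 [35.93 37.84 51.16]
162 [32.61 37.61 51.32]
165 [29.47 37.32 51.  ]
168 [26.46 37.26 51.52]
```

View pics/w9c.png

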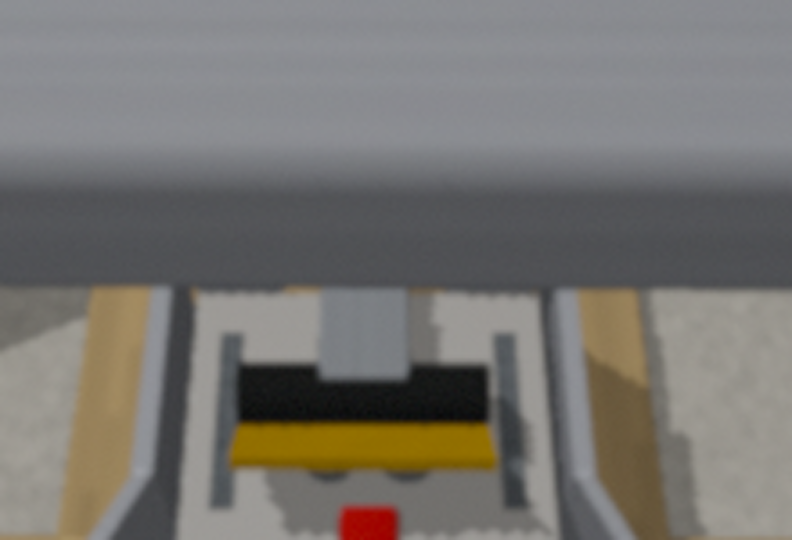

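{"op": "apply_moves", "data": {"steps": [[0,0,0,0.1,0,-0.12,0],[0,0,0,0,0,0,0]]}}

```text
time_s: 13.02
tcp_pos: [0.5926, 0.1979, 0.0631]
tool_rot: [2.156, 1.282, -1.004]
contact_force: [-4.1, -10.1, 6.9]
gripper_width: 0.0114
```

{"op": "apply_moves", "data": {"steps": [[0,0,0,0.06,0,-0.08,0],[0,0,0,0,0,0,0]]}}

```text
time_s: 13.28
tcp_pos: [0.593, 0.1987, 0.0631]
tool_rot: [2.156, 1.282, -1.004]
contact_force: [-5.3, -9.6, 6.6]
gripper_width: 0.0113
```

{"op": "apply_moves", "data": {"steps": [[0,0,0,0.06,0,-0.08,0],[0,0,0,0,0,0,0]]}}

```text
time_s: 13.52
tcp_pos: [0.5931, 0.1989, 0.0631]
tool_rot: [2.154, 1.282, -1.005]
contact_force: [-9.9, -14.9, 11.9]
gripper_width: 0.0114
```

```bash
python3 - <<'E'
from h import *
from cell import ctrl
np.set_printoptions(precision=2,suppress=True)
s=ctrl.sense();show(s);print(toH(s["tcp_pos"]))
E
```

```text
t 13.525 q [-0.18  0.15  2.04  0.88  0.91 -0.24] tcp [593.1 198.9  63.1] x [ 0.31  0.56 -0.77] y [ 0.88 -0.47  0.  ] F [ -9.9 -14.9  11.9] T [-1.45  1.11  0.17] w 11.4
[-22.17  -0.74  63.08]
```

{"op": "apply_moves", "data": {"steps": [[0,0,0,0.05,0,-0.06,0],[0,0,0,0,0,0,0]]}}

```text
time_s: 13.78
tcp_pos: [0.5932, 0.199, 0.0631]
tool_rot: [2.153, 1.282, -1.005]
contact_force: [-14.9, -20.9, 16.7]
gripper_width: 0.0116
```

```bash
python3 - <<'E'
from h import *
from cell import ctrl
np.set_printoptions(precision=2,suppress=True)
s=ctrl.sense();show(s);print(toH(s["tcp_pos"]))
d={}
for n in("wrist","scene","side"): d[n]=(ctrl.calibration(n),)+ctrl.camera(n)
pickle.dump(d,open("d10.pkl","wb"))
crop(d["scene"][1],370,235,110,90,7,"pics/s10.png")
crop(d["wrist"][1],220,80,220,150,3.6,"pics/w10c.png")
E
```

```text
t 13.775 q [-0.18  0.15  2.04  0.88  0.91 -0.23] tcp [593.2 199.   63.1] x [ 0.31  0.56 -0.77] y [ 0.88 -0.47  0.01] F [-14.9 -20.9  16.7] T [-1.72  1.66  0.35] w 11.6
[-22.11  -0.78  63.09]
```

View pics/s10.png

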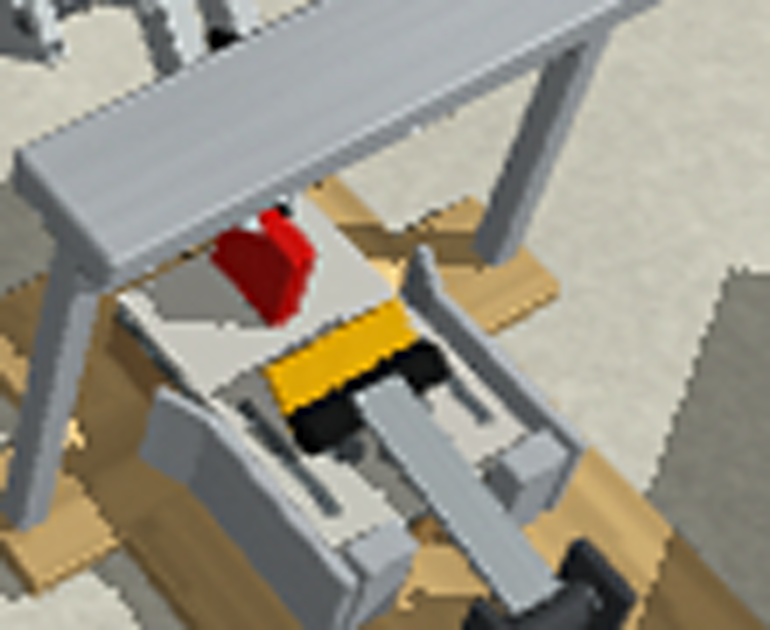

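View pics/w10c.png

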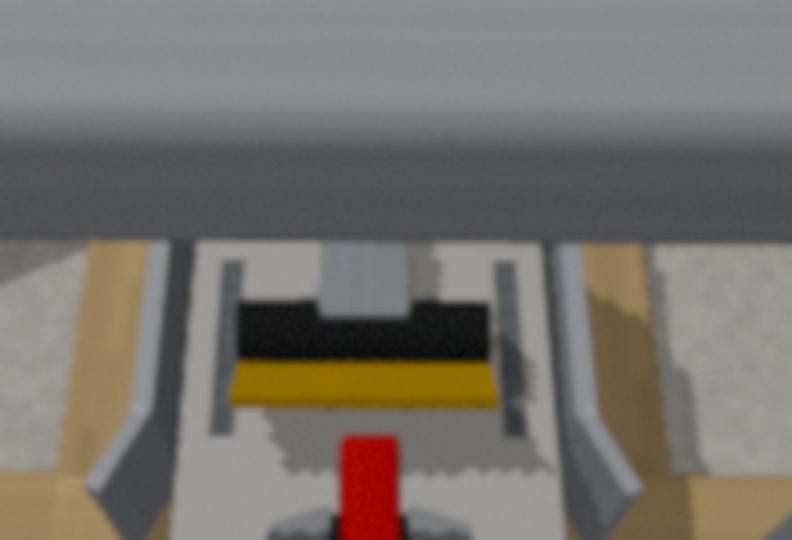

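{"op": "apply_moves", "data": {"steps": [[0,0,0,-0.06,0,0.07,0],[0,0,0,0,0,0,0]], "force": 15}}

```text
time_s: 14.18
tcp_pos: [0.5934, 0.1996, 0.0633]
tool_rot: [2.156, 1.282, -1.004]
contact_force: [-4.7, -9.4, 7.2]
gripper_width: 0.012
```

{"op": "apply_moves", "data": {"steps": [[0,0,0,0,0,0,0.2],[0,0,0,0,0,0,0.4],[0,0,0,0,0,0,0.4],[0,0,0,0,0,0,0.4]]}}

```text
time_s: 14.68
tcp_pos: [0.5922, 0.2016, 0.0626]
tool_rot: [2.156, 1.287, -1.005]
contact_force: [-0.9, 0.3, 0.7]
gripper_width: 0.0379
```

```bash
python3 - <<'E'
from h import *
from cell import ctrl
np.set_printoptions(precision=2,suppress=True)
s=ctrl.sense();show(s);print(toH(s["tcp_pos"]))
d={}
for n in("wrist","scene"): d[n]=(ctrl.calibration(n),)+ctrl.camera(n)
crop(d["scene"][1],370,235,110,90,7,"pics/s11.png")
crop(d["wrist"][1],220,80,220,150,3.6,"pics/w11c.png")
E
```

```text
t 14.675 q [-0.17  0.16  2.05  0.88  0.91 -0.24] tcp [592.2 201.6  62.6] x [ 0.3   0.57 -0.77] y [ 0.88 -0.47  0.  ] F [-0.9  0.3  0.7] T [-0.29  0.22  0.02] w 37.9
[-20.32   1.31  62.58]
```

View pics/w11c.png

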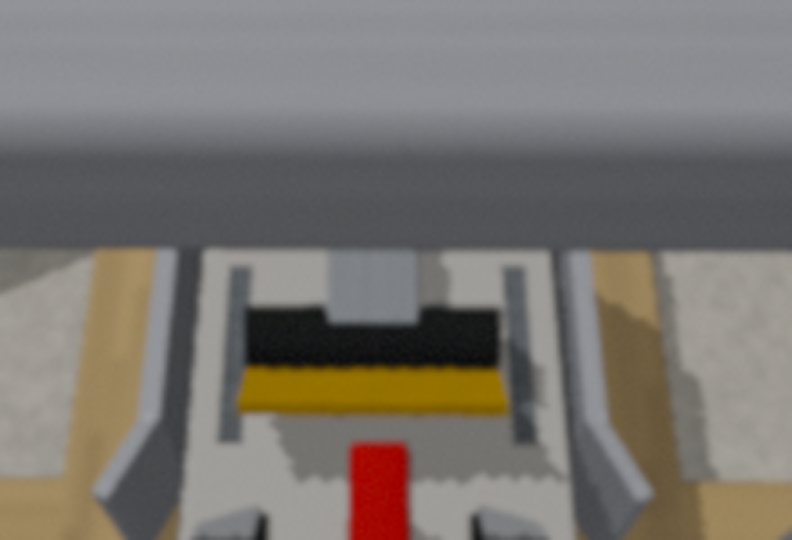

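View pics/s11.png

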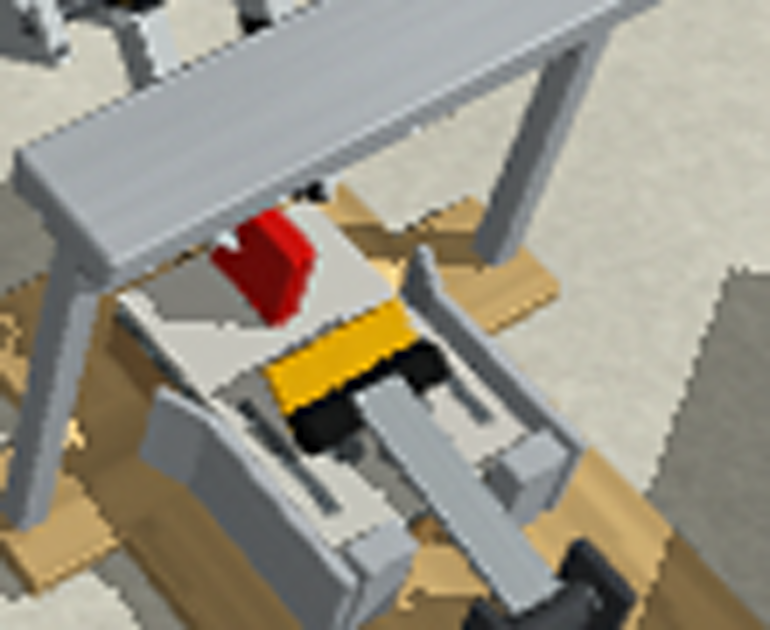

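{"op": "apply_moves", "data": {"steps": [[0,0,0,-1,0,0,0.4],[0,0,0,-2,0,0,0.4],[0,0,0,-3,0,0,0.4],[0,0,0,-4,0,0,0.4],[0,0,0,-4,0,0,0.4]]}}

```text
time_s: 15.4
tcp_pos: [0.5489, 0.1213, 0.1713]
tool_rot: [2.156, 1.286, -1.004]
contact_force: [0.2, 0.0, -1.2]
gripper_width: 0.0376
```

```bash
python3 - <<'E'
from h import *
from cell import ctrl
np.set_printoptions(precision=2,suppress=True)
s=ctrl.sense();show(s);print(toH(s["tcp_pos"]))
d={}
for n in("wrist","scene","side"): d[n]=(ctrl.calibration(n),)+ctrl.camera(n)
pickle.dump(d,open("d12.pkl","wb"))
crop(d["wrist"][1],220,60,220,150,3.6,"pics/w12c.png")
crop(d["side"][1],245,120,100,80,7,"pics/e12.png")
cv2.imwrite("pics/s12.png",d["scene"][1][:,:,::-1])
E
```

```text
t 15.4 q [-0.37 -0.13  2.1   0.76  1.19 -0.17] tcp [548.9 121.3 171.3] x [ 0.31  0.56 -0.77] y [ 0.88 -0.47  0.  ] F [ 0.2  0.  -1.2] T [-0.25  0.27  0.  ] w 37.6
[-111.44    1.2   171.34]
```

View pics/w12c.png

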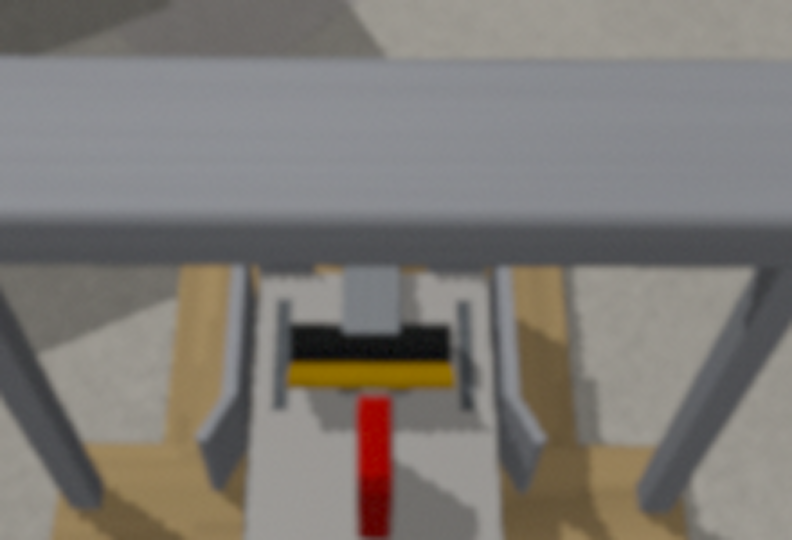

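View pics/s12.png

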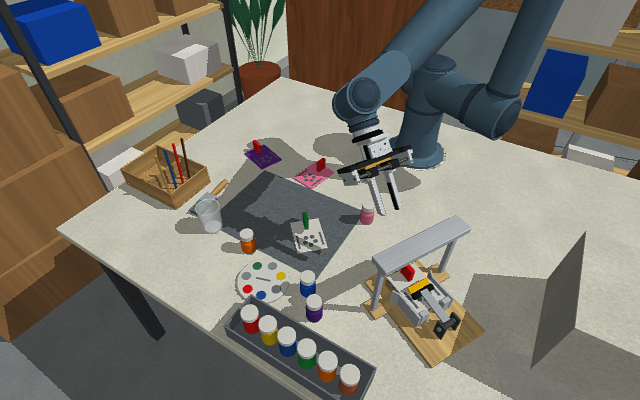

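The stencil is flat and square under the foot, and the pictures show nothing else disturbed. I'll back off further and check the final plate position from depth.

{"op": "apply_moves", "data": {"steps": [[0,0,0,-3,0,0,0.4],[0,0,0,-3,0,0,0.4],[0,0,0,0,0,0,0.4]]}}

```text
time_s: 15.92
tcp_pos: [0.5319, 0.0878, 0.2165]
tool_rot: [2.157, 1.284, -1.003]
contact_force: [0.6, -0.4, -0.0]
gripper_width: 0.0376
```

```bash
python3 - <<'E'
from h import *
from cell import ctrl
np.set_printoptions(precision=1,suppress=True)
s=ctrl.sense();show(s)
c=ctrl.calibration("wrist");p,z=ctrl.camera("wrist");P=cloud(c,z)
cv2.imwrite("pics/w13.png",p[:,:,::-1])
Hx=(P[...,:2]-HO)@_e*1e3 if 0 else None
from h import _e,_f
hx=(P[...,:2]-HO)@_e*1e3;hy=(P[...,:2]-HO)@_f*1e3;hz=P[...,2]*1e3
for y0 in(-38,-25,25,38):
    m=(abs(hy-y0)<4)&(hz>48)&(hz<54)&(abs(hx)<75);print(y0,"x range",np.nanpercentile(hx[m],[1,99]),"z",np.median(hz[m]),m.sum())
m=(abs(hx+30)<40)&(hz>49)&(hz<54);print("y range",np.percentile(hy[m],[1,99]))
E
```

```text
t 15.925 q [-0.5 -0.2  2.1  0.7  1.3 -0.2] tcp [531.9  87.8 216.5] x [ 0.3  0.6 -0.8] y [ 0.9 -0.5  0. ] F [ 0.6 -0.4 -0. ] T [-0.3  0.2 -0. ] w 37.6
-38 x range [-59.3  60.2] z 51.19688355297545 355
-25 x range [-59.7  60.6] z 51.064117047302744 278
25 x range [-59.6  60.7] z 51.011110697627025 278
38 x range [-59.5  60.9] z 51.022486071531645 356
y range [-398.7   55.9]
```

View pics/w13.png

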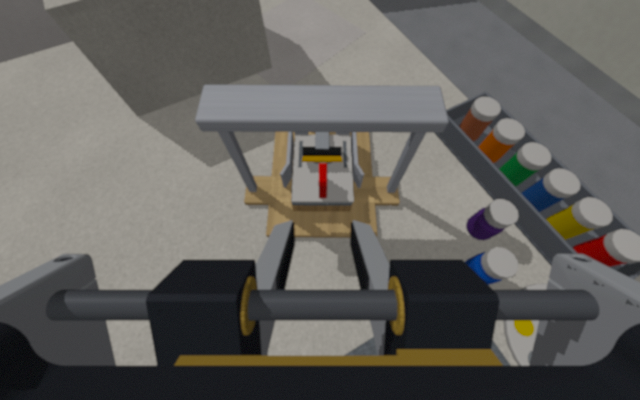

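The plate spans holder x from about -60 to +60 mm, lying level at one height. The picture shows it (about (322,170)) held under the foot, with the gripper clear.

```bash
python3 -c "
from cell import ctrl
print(ctrl.sign_off())"
```

```text
the job is handed in; nothing more can be done
None
```

The red-handled stencil is in the holder, flat on the pile under the sprung arm and fully home against the back stop. I gripped it by the handle with the tool leaned 40°, and slid it in along the top of the pile. It ran under the lip and foot with about 8–13 N of push. At the stop the push rose to about 26 N; I eased it off, let go and backed straight out. I handed the job in at about 16 s.

**Position:** the last depth check showed the plate from holder x of about -60 to +60 mm, level across its width. The foot was resting on it.

**Release:** the before and after pictures show no movement when I let go, and the gripper was clear with no contact force.

**Other things:** the overview picture taken after release shows the green stencil, the jars and the look-alike stencils where they were. I compared these by eye only.

**Failed or disagreeing checks:**
- The last check of sideways position was not usable because the points included the surroundings. The pictures show the plate centred between the guides.
- Depth readings ran about 1.4 mm high throughout, including on the bare table.
- The downward touch on the pile gave no clear force signal, so I set the sliding height from the depth difference between plate and pile.

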